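Trace a child's insole with a bent probe

TASK

Take the bent probe from its cradle and, reaching over the clear screen with it, hook the recorder's red toggle fully over towards the robot; keep the gripper itself off the recorder and insole and do not knock the screen. Then trace the insole's arch edge (the side facing the robot) with the probe's leg from the green mark to the red mark, keeping the leg touching the edge around its curves, but so lightly that the insole's sprung table never comes near its stop. Finally put the probe back in its cradle and let go, leaving everything else in place.

Things in the scene. Friction and masses are not known exactly. Their poses are not given: they have to be found in the camera images.
- probe_grip (a point): Centre of the loose bent probe's grip, a level blue bar of 22 x 22 mm section along x, from 72 mm behind to 48 mm ahead of this point, which lies on its axis; z up. The probe (100 to 170 g) balances about here. It starts in its cradle, bar axis 110 mm above the table, leg pointing away from the robot.
- probe_tip (a point): Point on the axis of the probe's leg, 140 mm ahead (+x) of probe_grip and 70 mm below it, 10 mm above the leg's round lower end; axes as probe_grip. The leg both traces and hooks.
- probe: The bent probe; origin and axes as probe_grip. From the bar's front a 10 mm diameter steel rod runs level along +x to 140 mm ahead of the origin, then bends straight down as a leg, 10 mm diameter, whose lowest point is 80 mm below the bar's axis.
- cradle_seat (a point): Where probe_grip lies when cradled, 110 mm above the table; x along the bar. Fixed cradle: two 10 mm cheeks, 42 mm either side along x, with flat seats at 99 mm under the bar, between blue lips 26 mm apart at the foot, 41 mm at the top, up to 118 mm high. Between the cheeks the bar is free.
- insole: Orange foot-shaped insole, 181 (y) x 75 (x) mm, 22 mm thick, upright sides, on a table that slides along x on springs. Origin: centre of its underside, 26 mm above the table top; x away from the robot, y heel to toes. Its -x side is the arch edge: heel bulge, hollow arch, ball of the foot. Green dot at y = -60, red dot at y = 60 mm; the points of the edge are given under the two marks.
- start_mark (a point): Upper rim of the arch edge at the green dot by the heel (insole frame: x -30, y -60, z 22 mm); axes as the insole. Edge points (y, x) in mm in the insole's frame, heel half: (-70, -28), (-60, -30), (-50, -28.3), (-40, -23.4), (-30, -17.4), (-20, -11.8), (-10, -8.4), (-5, -8).
- end_mark (a point): Upper rim of the arch edge at the red dot at the ball of the foot (insole frame: x -33.6, y 60, z 22 mm); axes as the insole. Edge points (y, x) in mm in the insole's frame, toe half: (0, -8.5), (10, -12.2), (20, -18.6), (30, -25.6), (40, -31.2), (52, -34), (62, -33.5), (72, -31).
- gauge: Grey fixed base of the insole's sprung table, 150 x 200 mm; same axes as the insole. Origin on the table; the insole's origin lies 55 mm ahead (+x) of it at rest and can be pushed along +x up to a stop at 16 mm more. Light spring: 0.4 N at rest, 100 N/m, so 5 mm takes about 0.9 N; it returns by itself.
- recorder: White recorder box, 46 mm high, 150 mm wide (y), from 40 mm before to 85 mm behind the origin along x, on a 180 x 180 mm base plate; fixed. Origin on the table below the toggle's pivot; x away from the robot, z up. The box top is clear behind the toggle.
- toggle_knob (a point): Centre of the red ball, 20 mm diameter, on the recorder's toggle: a 10 mm steel stem, 52 mm from pivot to ball centre, pivot 46 mm above the table over the recorder's origin. When off the ball is about 93 mm above the table and 23 mm beyond the pivot.
- toggle (a joint): Angle (rad) of the toggle: 0 = off, leaning 0.45 from upright away from the robot (recorder +x); 0.45 = upright; 0.9 = on, its stop, leaning 0.45 towards the robot. It swings in the recorder's x-z plane, stays where it is left; friction 0.035 N m (under 1 N at the ball).
- screen: Clear plastic screen in a blue frame on the recorder's base, between robot and toggle, along the recorder's y: 144 mm wide, 9 mm thick, top 125 mm above the table, 66 mm before the toggle's pivot; origin at the middle of its foot, 6 mm above the table.
- gauze: Bystander, not to be disturbed: white and blue gauze pack, 90 x 60 x 34 mm; loose, origin under its centre on the table.
- bowl: Bystander, not to be disturbed: steel bowl, 100 mm diameter, 35 mm high; loose, origin under its centre on the table.
- pot: Bystander, not to be disturbed: steel cup, 64 mm diameter, 60 mm high; loose, origin under its centre on the table.
- tape: Bystander, not to be disturbed: paper tape roll, 84 mm diameter, 30 mm high; loose, origin under its centre on the table.

How it is judged:
By the outcome, as a careful person would: the job done as asked, in the order asked, and still so for the second after the job is handed in, with the robot touching nothing.
It also fails if it takes over 64 s, if anything falls off the work surface, if the arm or the gripper's body presses on something with over 40 N, if the wrist force passes 120 N, or if a joint passes its speed limit or range.

ROBOT

A 7-joint arm with a two-finger parallel gripper is mounted at the origin on the work surface. World frame = base frame: x ahead of the robot, y to its left, z up, the work surface at z = 0. Lengths are in mm, angles in rad, forces in N, time in s.
With the tool pointing down it reaches from about 350 to 900 mm from the base axis. Payload 19.9 kg.
Tool frame: the origin (TCP) lies midway between the tips of the shut fingers; the grasp point (between the pads) lies grip_point_offset behind it (grip_point_offset is the distance from the TCP to the grasp point, in mm); z points along the fingers, x is the direction in which the jaws open and shut, and the axes are right-handed (so a half turn about z gives the same grasp; the last joint's range is limited). The gripper opens to 85 mm and grips with 20 to 120 N. Pads are 22 mm wide; open, the fingers measure 114 mm over their backs; the gripper's body (76 mm by 85 mm) begins 54 mm behind the grasp point. The pads swing forward as they close: fully open they stand 13 mm farther back than shut.
Start: joints at [1.062, 0.417, -0.01, 1.614, 0.005, 1.111, -0.053], TCP at [281.819, -557.834, 231.26] pointing down, gripper open.
Joint ranges: [-2.81, 2.81], [-0.39, 2.02], [-1.27, 1.25], [0.06, 2.57], [-1.19, 4.33], [0.19, 2], [-2.82, 2.82]. Speed limits (rad/s): [1.89, 1.89, 2.39, 2.39, 3.01, 3.01, 3.01].

INTERFACE

Orientations are given as a unit quaternion [x, y, z, w].
In Python, from workcell import * gives the robot as it stands. The module is installed in compiled form; this text tells all that it offers.
- The arm moves only by the shell command python3 -m jog 'ROWS' [FORCE]. ROWS is JSON, one flat list of numbers, 7 for each row, row after row: the turn, a rotation vector about the tool's x, y, z scaled (see below), then the shift along the tool's x, y, z scaled (see below), then the gripper's target within -1 to 1 (fully open at 1, half-way at 0, shut at -1). A call has 1 to 20 rows; each row shifts and turns the pose as measured when the row begins, along the tool's axes as they then stand; what a row does not reach is not made up. The controller multiplies each number of a shift by 0.025 m and each number of a turn by 0.12 rad. A row lasts 1/12 s, in which the tool goes at most 41.7 mm and 7.16 degrees, less where a joint would pass 70% of its speed; a pose out of reach is approached as far as the arm can. A call with a number of a shift or a turn outside -1 to 1 is refused whole. A call with a gripper value outside its range is refused whole. The fingers move at their own pace and stop on an object; FORCE is the grip in N (left out, the last holds). Time passes only in rows, so rows that do not move let the fingers close. It gives the time, the measured TCP pose, the force and the opening at its end, in the units of the state.
- state(): the state, without advancing time (a new reading comes with each control period).
- snapshot(name): name is "side" or "top"; returns (picture, depth): 480x640x3 uint8, red, green, blue; 480x640 float32, mm along the optical axis (not along the pixel's ray), 0 where there is no reading.
- get_calibration(name): a dict with "mtx" (3x3 intrinsics, pixels), "world_to_cam" (4x4, takes a point from world to camera coordinates). Camera axes: x right, y down, z forward; pixel columns grow to the right and rows downward; lengths in mm; the calibration is good to about 2 mm. A picture is of the moment at which its call begins. get_calibration takes no time and is no camera call.
- job_done(): hands the job in, once; it reports no verdict.
The state is a dict: "time_s": time; "qpos": joint angles; "joint_velocities": joint speeds; "joint_torque": joint torques, N m; "ee_pos": TCP position; "ee_rot": TCP orientation; "force": force on the tool from outside, world axes, zero at the start; "torque": the same for the moment, N m; "width": opening from 0.0 (shut) to 1.0 (fully open).
Only numpy, scipy, OpenCV 4.12 (cv2) and the standard library are available. Lean on these libraries where they do the work, as an engineer would, in place of code of your own. Each camera call takes 0.05 s, during which the arm holds its last target.

## Working session

There is one attempt and no reset: what is moved stays moved. The work goes in short steps, Python scripts to look and compute and a shell command to move; the robot and the scene stay as the last step left them, time stands still between calls to the robot, and variables do not carry over. Pictures are saved under pics/ and viewed, and the job is handed in when it is done.

```bash
mkdir -p pics
python3 - <<'E'
from workcell import *
import cv2,numpy as np
s=state();print({k:np.round(v,3).tolist() for k,v in s.items()}); print([k for k in dir() if not k.startswith('_')][:40])
print(grip_point_offset if 'grip_point_offset' in globals() else None)
for n in ("side","top"):
    p,d=snapshot(n);cv2.imwrite(f"pics/{n}0.png",p[:,:,::-1]);np.savez(f"{n}0.npz",p=p,d=d)
    c=get_calibration(n);print(n,np.round(c["mtx"],1).tolist(),np.round(c["world_to_cam"],3).tolist())
E
```

```text
{'time_s': 0.0, 'qpos': [1.062, 0.418, -0.01, 1.614, 0.005, 1.111, -0.053], 'joint_velocities': [-0.0, 0.002, 0.001, 0.0, 0.001, 0.001, 0.0], 'joint_torque': [-0.001, -86.444, 0.679, -43.49, 0.019, 0.007, -0.0], 'ee_pos': [281.661, -557.553, 230.685], 'ee_rot': [0.852, -0.524, -0.001, -0.0], 'force': [-0.281, -0.219, -0.455], 'torque': [-0.017, 0.005, -0.012], 'width': 0.998}
['IKError', 'cv2', 'get_calibration', 'grip_point_offset', 'job_done', 'np', 's', 'snapshot', 'state']
18.700000000000003
side [[529.1, 0.0, 324.8], [0.0, 529.1, 235.6], [0.0, 0.0, 1.0]] [[-0.815, -0.579, -0.016, 488.516], [-0.443, 0.641, -0.627, 228.616], [0.373, -0.504, -0.779, 1115.873], [0.0, 0.0, 0.0, 1.0]]
top [[433.2, 0.0, 322.9], [0.0, 433.2, 237.8], [0.0, 0.0, 1.0]] [[0.005, -1.0, -0.001, 66.004], [-0.995, -0.005, -0.096, 526.074], [0.096, 0.002, -0.995, 1056.479], [0.0, 0.0, 0.0, 1.0]]
```

View pics/side0.png

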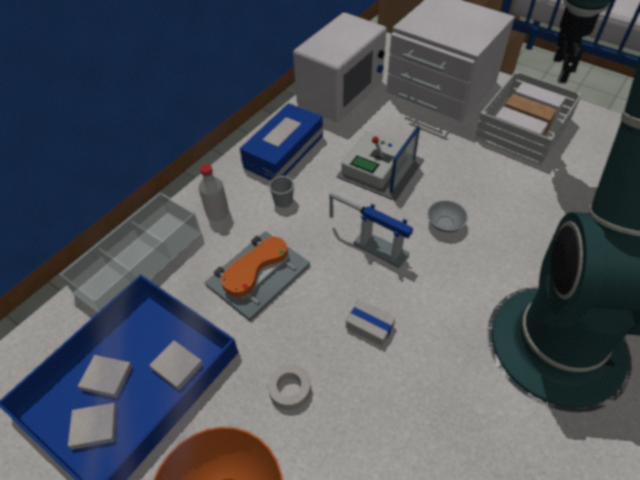

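View pics/top0.png

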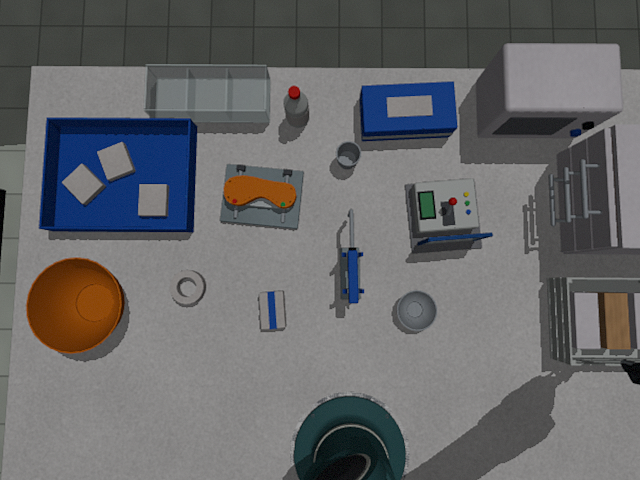

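```bash
cat > h.py <<'E'
import numpy as np,cv2
from workcell import *
C={n:get_calibration(n) for n in("side","top")}
def w(n,u,v,depth=None,z=None):
    K=C[n]["mtx"];T=C[n]["world_to_cam"];R=T[:3,:3];t=T[:3,3]
    r=np.linalg.solve(K,np.array([u,v,1.0]))
    o=-R.T@t; d=R.T@r
    s=depth if depth is not None else (z-o[2])/d[2]
    return o+d*s
def px(n,P):
    K=C[n]["mtx"];T=C[n]["world_to_cam"];c=T[:3,:3]@np.array(P,float)+T[:3,3];q=K@c;return q[:2]/q[2]
def cloud(n,d):
    K=C[n]["mtx"];T=C[n]["world_to_cam"];R=T[:3,:3];t=T[:3,3]
    v,u=np.mgrid[:480,:640];P=np.stack([(u-K[0,2])/K[0,0]*d,(v-K[1,2])/K[1,1]*d,d],-1)
    return (P-t)@R
E
python3 - <<'E'
from h import *
p=np.load("top0.npz")["p"];q=np.load("side0.npz")["p"]
def crop(im,x0,y0,x1,y1,f,name): cv2.imwrite("pics/"+name,cv2.resize(im[y0:y1,x0:x1,::-1],None,fx=f,fy=f,interpolation=cv2.INTER_CUBIC))
crop(p,210,155,320,235,7,"t_ins.png");crop(p,320,170,500,320,4,"t_pr.png");crop(q,310,120,450,280,3.7,"s_pr.png")
crop(q,195,220,325,320,5,"s_ins.png")
E
```

```text
(no output)
```

View pics/t_ins.png

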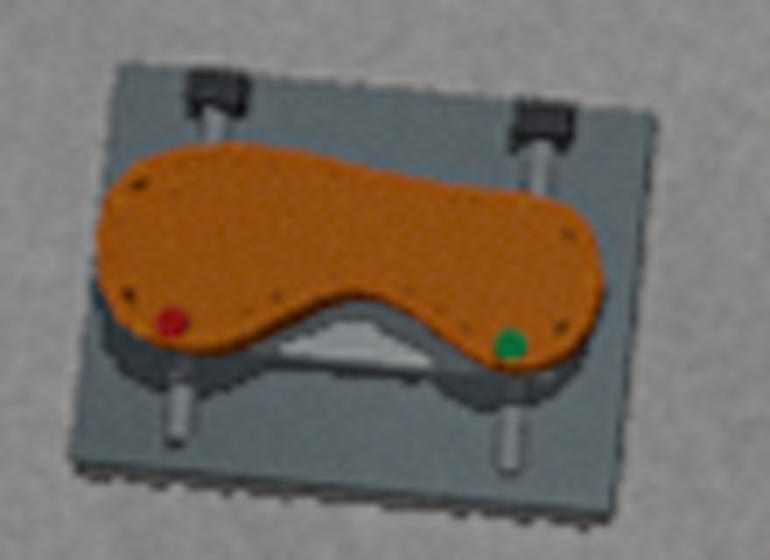

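View pics/t_pr.png

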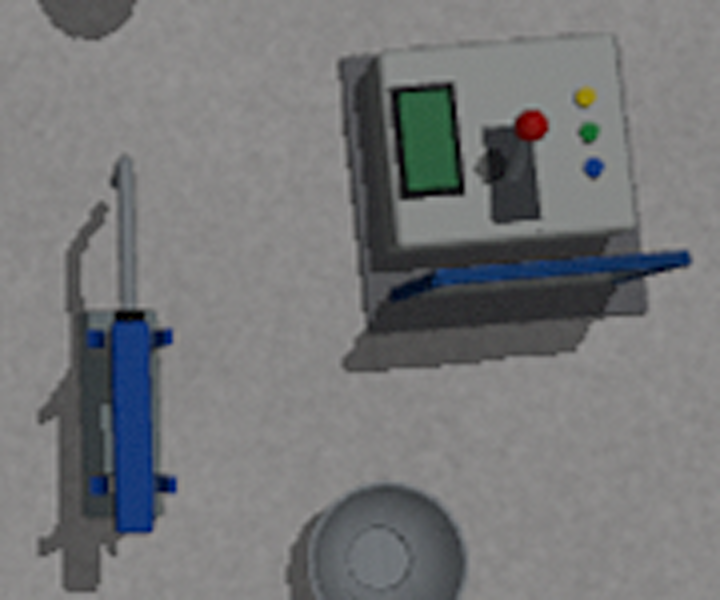

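View pics/s_pr.png

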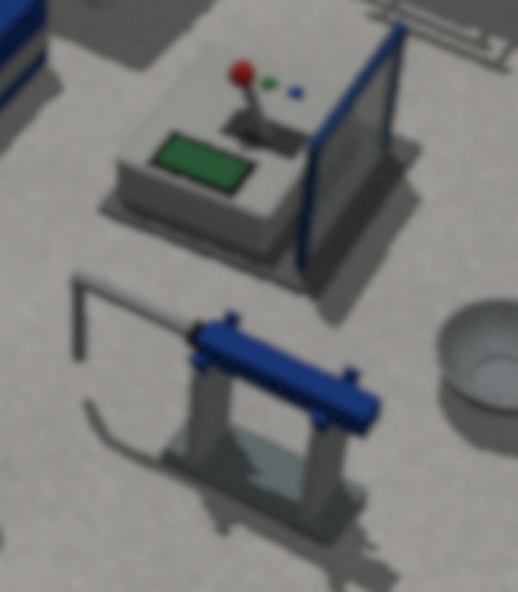

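View pics/s_ins.png

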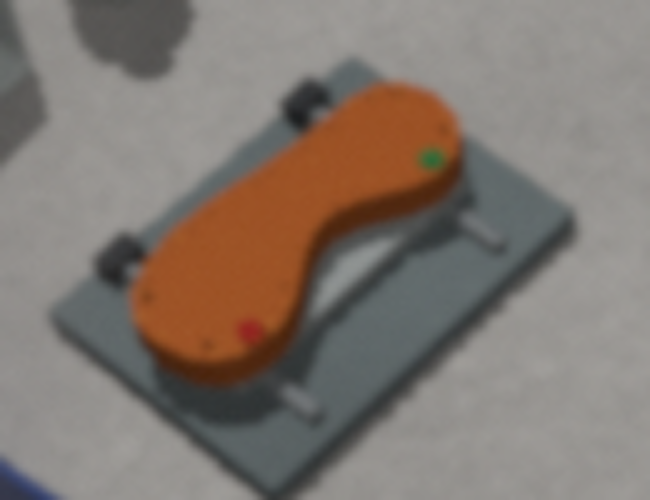

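Run:
```python
from h import *
for n in("top","side"):
    z=np.load(f"{n}0.npz");p,d=z["p"],z["d"];X=cloud(n,d);hsv=cv2.cvtColor(p,cv2.COLOR_RGB2HSV)
    H,S,V=[hsv[...,i].astype(int) for i in range(3)]
    win=np.zeros((480,640),bool)
    def rep(name,m,box):
        b=np.zeros_like(m);b[box[1]:box[3],box[0]:box[2]]=1;m=m&b&(d>0)
        P=X[m];v,u=np.nonzero(m)
        if len(P)<3: print(n,name,len(P));return
        print(n,name,len(P),"px",u.mean().round(1),v.mean().round(1),"med",np.median(P,0).round(1),"z5-95",np.percentile(P[:,2],[5,50,95]).round(1))
        return P
    if n=="top": bi=(215,165,310,225);bk=(440,190,465,212);bp=(340,240,365,310);bs=(410,225,500,250);brod=(340,205,358,247)
    else: bi=(205,225,300,310);bk=(368,130,384,148);bp=(355,195,420,245);bs=(385,120,425,200);brod=(325,190,362,216)
    ora=(H>5)&(H<18)&(S>180)&(V>90)
    rep("insole",ora,bi);rep("green",(H>50)&(H<85)&(S>130),bi);rep("red",((H<5)|(H>174))&(S>150)&(V>60),bi)
    rep("knob",((H<6)|(H>172))&(S>150)&(V>60),bk)
    blue=(H>105)&(H<125)&(S>150)
    P=rep("bar",blue&(V>90),bp);
    P=P[(P[:,2]>117)&(P[:,2]<126)];
    print(" bar top x",np.percentile(P[:,0],[1,99]).round(1),"y",np.percentile(P[:,1],[1,99]).round(1),np.polyfit(P[:,0],P[:,1],1).round(4),P.mean(0).round(1))
    P=rep("screen",blue,bs);print(" x",np.percentile(P[:,0],[1,50,99]).round(1),"y",np.percentile(P[:,1],[1,50,99]).round(1))
    P=P[abs(P[:,2]-125)<5];print(" top",len(P),P.mean(0).round(1),np.polyfit(P[:,1],P[:,0],1).round(3),np.percentile(P[:,1],[1,99]).round(1))
```

```text
top insole 1556 px 258.1 190.6 med [639.9 235.2  46.2] z5-95 [42.5 46.2 49.5]
top green 14 px 282.5 203.7 med [607.3 168.8  48.1] z5-95 [44.  48.1 50.1]
top red 13 px 234.4 200.6 med [614.3 288.4  47. ] z5-95 [45.4 47.  52.7]
top knob 46 px 452.4 201.1 med [ 606.5 -234.2   99.3] z5-95 [ 93.4  99.3 103.3]
top bar 485 px 352.8 276.3 med [4.281e+02 1.000e-01 1.191e+02] z5-95 [115.3 119.1 122.3]
 bar top x [372.1 486.9] y [-9.  21.4] [ 0.0243 -9.6279] [430.3   0.8 119.6]
top screen 264 px 454.6 237.3 med [ 519.8 -230.4  123.1] z5-95 [ 53.5 123.1 125.9]
 x [511.3 519.8 527.8] y [-312.8 -230.4 -169.1]
 top 210 [ 520.7 -238.5  123.5] [-8.10000e-02  5.01448e+02] [-312.6 -172.8]
side insole 1471 px 251.1 265.4 med [636.1 240.6  47.7] z5-95 [44.1 47.7 50.9]
side green 0
side red 10 px 244.5 285.8 med [611.8 285.9  48.8] z5-95 [46.1 48.8 51.2]
side knob 19 px 375.1 139.6 med [ 602.5 -233.5  100. ] z5-95 [ 94.3 100.  103.8]
side bar 302 px 387.6 219.6 med [ 4.246e+02 -4.000e-01  1.212e+02] z5-95 [118.3 121.2 124. ]
 bar top x [368.9 482.5] y [-11.    9.3] [ 0.018  -7.7706] [ 4.257e+02 -1.000e-01  1.213e+02]
side screen 60 px 400.8 156.2 med [ 512.8 -198.3  123.8] z5-95 [ 31.7 123.8 127.6]
 x [508.4 512.8 521.7] y [-305.5 -198.3 -170.5]
 top 39 [ 515.4 -235.6  125.1] [-8.00000e-02  4.96687e+02] [-305.6 -174.5]
```

Run:
```python
from h import *
print("lips",w("top",320+95/4,170+338/4,z=118),w("top",320+165/4,170+338/4,z=118),w("top",320+98/4,170+485/4,z=118),w("top",320+168/4,170+485/4,z=118))
print("rod end(+145)",w("top",351.2,170+155/4,z=113)," bar back",w("top",320+135/4,170+531/4,z=121),"bar front",w("top",320+131/4,170+312/4,z=121))
print("side rod corner",w("side",310+75/3.7,120+275/3.7,z=115),"leg bottom",w("side",310+78/3.7,120+360/3.7,z=32))
# insole fit
E=np.array([(-70,-28),(-60,-30),(-50,-28.3),(-40,-23.4),(-30,-17.4),(-20,-11.8),(-10,-8.4),(-5,-8),(0,-8.5),(10,-12.2),(20,-18.6),(30,-25.6),(40,-31.2),(52,-34),(62,-33.5),(72,-31)],float)
from scipy.interpolate import CubicSpline
from scipy.optimize import least_squares
cs=CubicSpline(E[:,0],E[:,1]);yy=np.linspace(-68,70,60)
for n in("top","side"):
    p=np.load(f"{n}0.npz")["p"].astype(float);V=cv2.GaussianBlur(p[...,0]-p[...,2],(0,0),0.8)  # r-b
    def pts(q,z=48):
        x,y,t=q;a=cs(yy);return np.stack([x+a*np.cos(t)-yy*np.sin(t),y+a*np.sin(t)+yy*np.cos(t),np.full(60,z)],1)
    def prof(q):  # gradient of r-b along normal(insole x)
        o=np.arange(-4,4.1,1)
        A=[]
        for k in o:
            P=pts((q[0]+k*np.cos(q[2]),q[1]+k*np.sin(q[2]),q[2]));U=np.array([px(n,i) for i in P]).astype(np.float32)
            A.append(cv2.remap(V.astype(np.float32),U[:,0].reshape(-1,1),U[:,1].reshape(-1,1),cv2.INTER_LINEAR).ravel())
        return o,np.array(A)
    # simple score: mean gradient (+2mm minus -2mm)
    def score(q):
        r=[]
        for k in(-2.,2.):
            P=pts((q[0]+k*np.cos(q[2]),q[1]+k*np.sin(q[2]),q[2]));T=C[n]["world_to_cam"];c=P@T[:3,:3].T+T[:3,3];K=C[n]["mtx"];U=(c@K.T);U=(U[:,:2]/U[:,2:]).astype(np.float32)
            r.append(cv2.remap(V.astype(np.float32),U[:,0].reshape(-1,1),U[:,1].reshape(-1,1),cv2.INTER_LINEAR).ravel())
        return -(r[1]-r[0]).mean()
    from scipy.optimize import differential_evolution
    R=differential_evolution(score,[(620,660),(215,250),(-0.2,0.05)],seed=1,tol=1e-6);print(n,"insole",R.x.round(3),R.fun)
    q=R.x;img=cv2.resize(p[...,::-1],None,fx=4,fy=4,interpolation=cv2.INTER_CUBIC)
    for P in pts(q):
        u=px(n,P);cv2.circle(img,tuple(int(4*k+2) for k in u),1,(255,255,0),-1)
    c=px(n,(q[0],q[1],48));x,y=int(4*c[0]),int(4*c[1]);cv2.imwrite(f"pics/fit_{n}.png",img[y-200:y+200,x-300:x+300])
```

```text
lips [478.9100612   20.99465281 118.        ] [479.11830978 -18.80300983 118.        ] [395.93181269  19.24674534 118.        ] [396.14305496 -20.22742223 118.        ]
rod end(+145) [585.05415534   3.62951991 113.        ]  bar back [370.5069329   -1.37082394 121.        ] bar front [493.61573793   0.7087367  121.        ]
side rod corner [578.24519545   4.43430075 115.        ] leg bottom [577.4923826   3.1820171  32.       ]
top insole [ 6.32545e+02  2.24550e+02 -9.90000e-02] -65.98916625976562
side insole [ 6.22553e+02  2.36311e+02 -8.50000e-02] -29.01800537109375[ WARN:0@6.139] global loadsave.cpp:1063 imwrite_ Unsupported depth image for selected encoder is fallbacked to CV_8U.
```

View pics/fit_top.png

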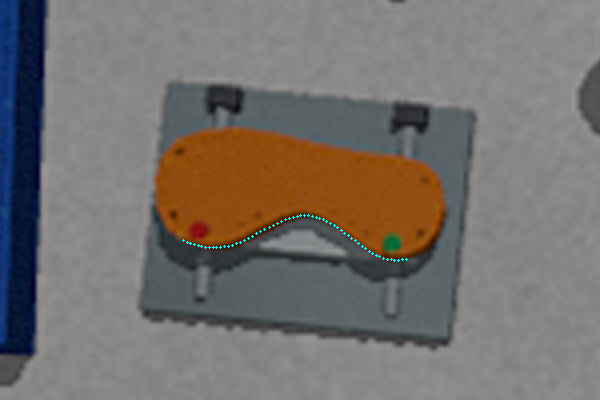

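View pics/fit_side.png

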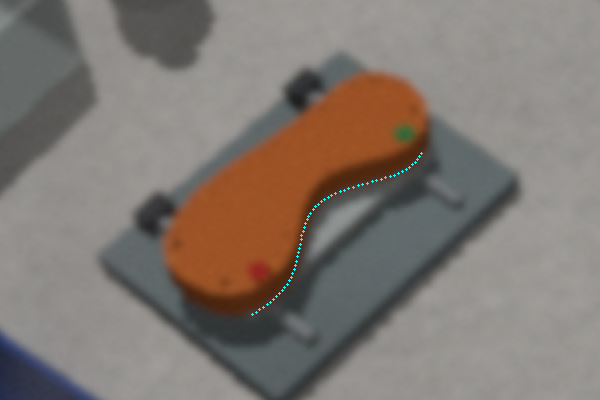

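```bash
cat > insfit.py <<'E'
from h import *
from scipy.interpolate import CubicSpline
from scipy.optimize import differential_evolution
ED=np.array([(-70,-28),(-60,-30),(-50,-28.3),(-40,-23.4),(-30,-17.4),(-20,-11.8),(-10,-8.4),(-5,-8),(0,-8.5),(10,-12.2),(20,-18.6),(30,-25.6),(40,-31.2),(52,-34),(62,-33.5),(72,-31)],float)
cs=CubicSpline(ED[:,0],ED[:,1]);yy=np.linspace(-68,70,60)
def pts(q,z):
    x,y,t=q;a=cs(yy);return np.stack([x+a*np.cos(t)-yy*np.sin(t),y+a*np.sin(t)+yy*np.cos(t),np.full(60,z)],1)
def proj(n,P):
    T=C[n]["world_to_cam"];c=P@T[:3,:3].T+T[:3,3];K=C[n]["mtx"];U=(c@K.T);return (U[:,:2]/U[:,2:]).astype(np.float32)
def fit(n,p,z=26,bounds=[(615,660),(215,240),(-0.15,-0.03)]):
    p=p.astype(float);V=cv2.GaussianBlur(p[...,0]-p[...,2],(0,0),0.6).astype(np.float32)
    def score(q):
        r=[]
        for k in(-2.5,2.5):
            U=proj(n,pts((q[0]+k*np.cos(q[2]),q[1]+k*np.sin(q[2]),q[2]),z))
            r.append(cv2.remap(V,U[:,0].reshape(-1,1),U[:,1].reshape(-1,1),cv2.INTER_LINEAR).ravel())
        return -np.minimum(r[1]-r[0],60).mean()
    return differential_evolution(score,bounds,seed=1,tol=1e-7)
E
python3 - <<'E'
from insfit import *
for n in("top","side"):
    p=np.load(f"{n}0.npz")["p"]
    for z in (26,48):
        R=fit(n,p,z);q=R.x;print(n,z,q.round(3),R.fun.round(1))
        if z==26:
            img=cv2.resize(p[...,::-1],None,fx=4,fy=4,interpolation=cv2.INTER_CUBIC)
            for zz,c in((26,(255,255,0)),(48,(0,0,255))):
                for u in proj(n,pts(q,zz)): cv2.circle(img,tuple(int(4*k+2) for k in u),1,c,-1)
            c=px(n,(q[0],q[1],48));x,y=int(4*c[0]),int(4*c[1]);cv2.imwrite(f"pics/fit2_{n}.png",img[y-200:y+200,x-250:x+250])
a=cv2.imread("pics/fit2_top.png");b=cv2.imread("pics/fit2_side.png");cv2.imwrite("pics/fit2.png",cv2.resize(np.hstack([a,b]),(800,320)))
E
```

```text
top 26 [ 6.36404e+02  2.29167e+02 -8.90000e-02] -60.0
top 48 [ 6.31989e+02  2.25489e+02 -9.60000e-02] -60.0
side 26 [ 6.34392e+02  2.25780e+02 -8.20000e-02] -36.8
side 48 [ 6.22595e+02  2.35560e+02 -8.70000e-02] -37.5
```

View pics/fit2.png

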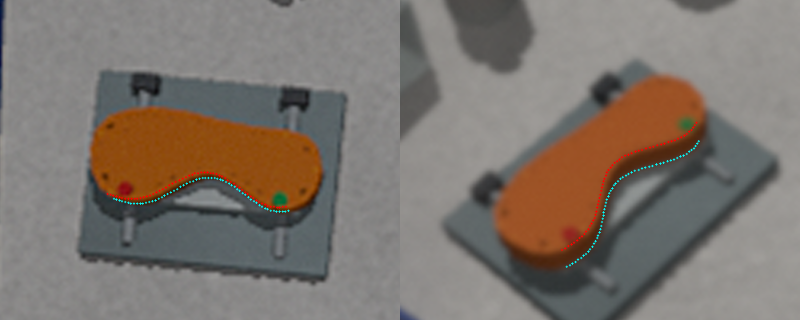

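```bash
python3 -m jog '[0,0,0.93,0,0,0,1, 0,0,0.93,0,0,0,1, 0,0,0.93,0,0,0,1, 0,0,0.93,0,0,0,1]'; python3 -m jog '[0,0,0,-1,-0.28,0,1,0,0,0,-1,-0.28,0,1,0,0,0,-1,-0.28,0,1,0,0,0,-1,-0.28,0,1,0,0,0,-1,-0.28,0,1,0,0,0,-1,-0.28,0,1,0,0,0,-1,-0.28,0,1,0,0,0,-1,-0.28,0,1,0,0,0,-1,-0.28,0,1,0,0,0,-1,-0.28,0,1,0,0,0,-1,-0.28,0,1,0,0,0,-1,-0.28,0,1,0,0,0,-1,-0.28,0,1,0,0,0,-1,-0.28,0,1,0,0,0,-1,-0.28,0,1,0,0,0,-1,-0.28,0,1]'
```

```text
time_s: 0.43
ee_pos: [281.0, -557.0, 229.2]
ee_rot: [0.71, -0.704, -0.002, -0.001]
force: [0.9, 1.0, 0.0]
width: 1.003
time_s: 1.77
ee_pos: [393.0, -141.4, 226.1]
ee_rot: [-0.704, 0.71, 0.005, -0.001]
force: [1.2, -0.0, 0.2]
width: 0.997
```

```bash
cat > go.py <<'E'
# prints turn/shift units from measured pose to target TCP (x,y,z,yaw of probe axis)
import sys
from h import *
from scipy.spatial.transform import Rotation as Ro
def need(x,y,z,yaw):
    s=state();R=Ro.from_quat(s["ee_rot"])
    Rt=Ro.from_euler('z',yaw)*Ro.from_matrix([[0,-1,0],[-1,0,0],[0,0,-1]])
    sh=R.inv().apply(np.array([x,y,z])-s["ee_pos"])/25
    tu=(R.inv()*Rt).as_rotvec()/0.12
    X=R.as_matrix();cy=np.arctan2(-X[1,1],-X[0,1])
    print("t",round(s["time_s"],2),"pos",np.round(s["ee_pos"],1),"yaw",cy.round(4),"F",np.round(s["force"],2),"w",round(s["width"],3))
    print("turn",tu.round(2).tolist(),"shift",sh.round(2).tolist())
if __name__=="__main__": need(*map(float,sys.argv[1:5]))
E
python3 go.py 440 0.5 150 0.02
```

```text
t 1.77 pos [ 393.  -141.4  226.1] yaw -0.0095 F [ 1.16 -0.    0.23] w 0.997
turn [0.08, 0.05, -0.25] shift [-5.67, -1.85, 3.06]
```

```bash
python3 -m jog '[0.08,0.05,-0.25,-0.9,-0.3,0,1,0,0,0,-0.9,-0.3,0,1,0,0,0,-0.9,-0.3,0,1,0,0,0,-0.9,-0.3,0,1,0,0,0,-0.9,-0.3,0,1,0,0,0,-0.9,-0.3,0,1,0,0,0,-0.4,-0.1,0,1,0,0,0,0,0,0.8,1,0,0,0,0,0,0.8,1,0,0,0,0,0,0.7,1,0,0,0,0,0,0,1]'; python3 go.py 440 0.5 91.3 0.02
python3 - <<'E'
from h import *
for n in("side","top"):
    p,d=snapshot(n);np.savez(f"{n}1.npz",p=p,d=d)
    x0,y0,x1,y1=(300,150,440,270) if n=="side" else (290,190,410,310)
    cv2.imwrite(f"pics/{n}1.png",cv2.resize(p[y0:y1,x0:x1,::-1],None,fx=4,fy=4,interpolation=cv2.INTER_CUBIC))
E
```

```text
time_s: 2.68
ee_pos: [439.3, 19.0, 166.9]
ee_rot: [0.718, -0.696, 0.001, -0.001]
force: [-0.7, -0.7, -0.4]
width: 1.004
t 2.68 pos [439.3  19.  166.9] yaw 0.0307 F [-0.67 -0.7  -0.41] w 1.004
turn [-0.02, 0.01, 0.09] shift [0.75, 0.0, 3.02]
```

View pics/side1.png

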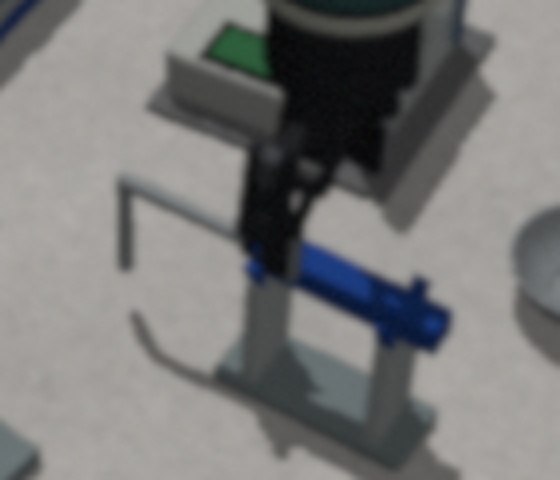

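View pics/top1.png

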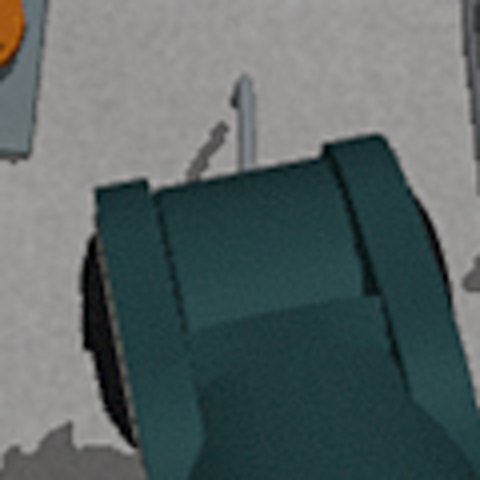

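```bash
python3 -m jog '[0,0,0.09,0.75,0,0,1,0,0,0,0,0,0,1,0,0,0,0,0,0,1]'; python3 go.py 440 0.5 91.3 0.02
```

```text
time_s: 3.03
ee_pos: [442.3, -0.2, 172.6]
ee_rot: [0.714, -0.7, 0.003, -0.003]
force: [-0.8, 0.6, -0.3]
width: 0.997
t 3.03 pos [ 4.423e+02 -2.000e-01  1.726e+02] yaw 0.0195 F [-0.79  0.57 -0.31] w 0.997
turn [-0.07, 0.01, -0.0] shift [-0.03, 0.12, 3.25]
```

```bash
python3 -m jog '[0,0,0,0,0.1,0.8,1,0,0,0,0,0,0.8,1,0,0,0,0,0,0.8,1,0,0,0,0,0,0.4,1,0,0,0,0,0,0,1]'; python3 go.py 440 0.5 91.3 0.02; python3 -m jog '[0,0,0,0,0,0,1]'; python3 go.py 440 0.5 91.3 0.02
```

```text
time_s: 3.45
ee_pos: [444.2, -0.2, 105.7]
ee_rot: [0.713, -0.701, 0.006, -0.006]
force: [-1.0, 0.1, -0.4]
width: 1.003
t 3.45 pos [ 4.442e+02 -2.000e-01  1.057e+02] yaw 0.018 F [-0.97  0.07 -0.43] w 1.003
turn [-0.15, -0.0, -0.02] shift [-0.03, 0.18, 0.57]
time_s: 3.53
ee_pos: [444.5, 0.0, 106.2]
ee_rot: [0.713, -0.701, 0.006, -0.006]
force: [1.4, -0.3, 0.3]
width: 0.997
t 3.53 pos [444.5   0.  106.2] yaw 0.0182 F [ 1.36 -0.29  0.28] w 0.997
turn [-0.15, -0.0, -0.01] shift [-0.02, 0.19, 0.59]
```

```bash
python3 -m jog '[-0.15,0,-0.02,-0.02,0.19,0.59,1,0,0,0,0,0,0,1]'; python3 go.py 440 0.5 91.3 0.02
```

```text
time_s: 3.7
ee_pos: [441.1, 0.5, 93.3]
ee_rot: [0.714, -0.7, 0.001, -0.001]
force: [-2.1, 0.5, -0.1]
width: 1.004
t 3.7 pos [441.1   0.5  93.3] yaw 0.0206 F [-2.13  0.48 -0.08] w 1.004
turn [-0.02, -0.01, 0.01] shift [-0.0, 0.04, 0.08]
```

```bash
python3 -m jog '[0,0,0,0,0,0.08,-1,0,0,0,0,0,0,-1,0,0,0,0,0,0,-1,0,0,0,0,0,0,-1,0,0,0,0,0,0,-1,0,0,0,0,0,0,-1,0,0,0,0,0,0,-1,0,0,0,0,0,0,-1]' 70; python3 go.py 440 0.5 91.3 0.02
```

```text
time_s: 4.37
ee_pos: [444.0, 0.6, 96.2]
ee_rot: [0.714, -0.7, 0.004, -0.003]
force: [0.0, -0.3, -1.0]
width: 0.245
t 4.37 pos [444.    0.6  96.2] yaw 0.0203 F [ 0.04 -0.32 -1.05] w 0.245
turn [-0.08, -0.01, 0.0] shift [-0.0, 0.16, 0.19]
```

```bash
python3 -m jog '[-0.08,0,0,0,0.1,-0.4,-1,-0.02,0,0,0,0.04,-0.8,-1,-0.02,0,0,0,0.04,-0.8,-1,-0.02,0,0,0,0.04,-0.8,-1,0,0,0,0,0.02,-0.8,-1,0,0,0,0,0.02,-0.4,-1,0,0,0,0,0.02,0,-1]'; python3 go.py 440 0.5 191.3 0.02
python3 - <<'E'
from h import *
for n in("side","top"):
    p,d=snapshot(n);np.savez(f"{n}2.npz",p=p,d=d)
    x0,y0,x1,y1=(300,130,440,270) if n=="side" else (290,190,410,310)
    cv2.imwrite(f"pics/{n}2.png",cv2.resize(p[y0:y1,x0:x1,::-1],None,fx=4,fy=4,interpolation=cv2.INTER_CUBIC))
E
python3 go.py 440 0.5 191.3 0.02
```

```text
time_s: 4.95
ee_pos: [435.3, 0.8, 199.4]
ee_rot: [0.714, -0.7, -0.004, 0.004]
force: [0.1, 0.2, -1.0]
width: 0.238
t 4.95 pos [435.3   0.8 199.4] yaw 0.0209 F [ 0.07  0.25 -0.99] w 0.238
turn [0.1, -0.0, 0.01] shift [0.02, -0.19, 0.32]
t 5.05 pos [434.6   0.7 197.6] yaw 0.0209 F [ 0.32 -0.18 -1.91] w 0.243
turn [0.12, -0.0, 0.01] shift [0.01, -0.22, 0.25]
```

View pics/side2.png

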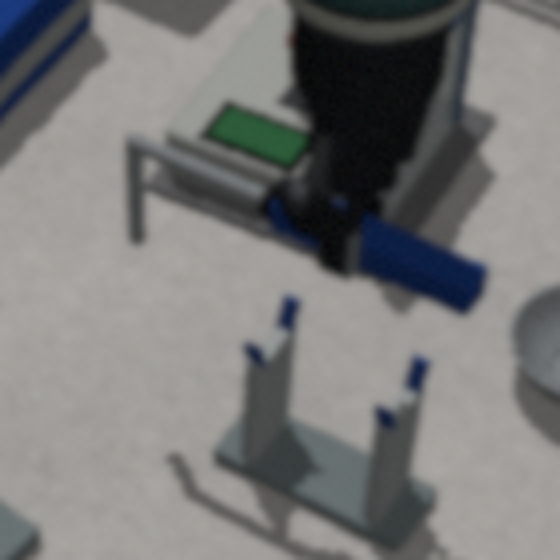

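View pics/top2.png

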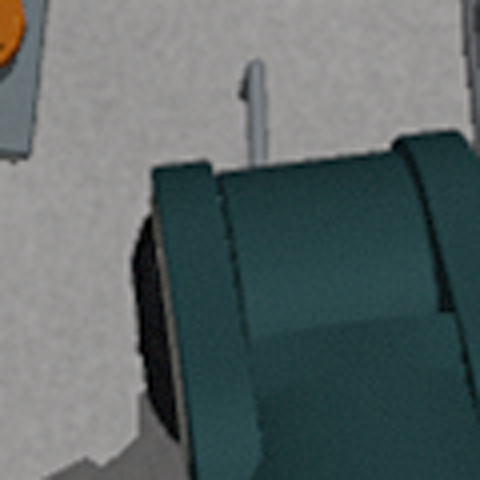

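```bash
python3 - <<'E'
from h import *
from scipy.spatial.transform import Rotation as Ro
from scipy.optimize import least_squares
s=state();print(s["time_s"]);pos=np.array([435.0,.75,198.5]);R=Ro.from_quat(s["ee_rot"]).as_matrix()
ex=-R[:,1];ez=-R[:,2];ey=np.cross(ez,ex)
P=lambda a,b,l,h: pos+ex*(a+l)+ez*(b+h)
for n,l,h,u,v in(("side",140,-80,334.2,190.3),("side",142,2,332.8,165.3),("top",145,2,353.8,204.8)):
    print(n,l,h,"pred",px(n,P(0,18.7,l,h)).round(1),"d/da",(px(n,P(10,18.7,l,h))-px(n,P(0,18.7,l,h))).round(1),"d/db",(px(n,P(0,28.7,l,h))-px(n,P(0,18.7,l,h))).round(1),"meas",u,v)
E
python3 - <<'E'
import cv2,numpy as np
p=np.load("side2.npz")["p"];cv2.imwrite("pics/s2z.png",cv2.resize(p[155:200,315:375,::-1],None,fx=12,fy=12,interpolation=cv2.INTER_NEAREST))
E
```

```text
5.05
side 140 -80 pred [331.9 188.9] d/da [-3.6 -1.7] d/db [-0.1 -3.1] meas 334.2 190.3
side 142 2 pred [330.5 162.3] d/da [-3.8 -1.7] d/db [-0.1 -3.4] meas 332.8 165.3
top 145 2 pred [354.3 202.8] d/da [-0.1 -4.8] d/db [ 0.3 -0.9] meas 353.8 204.8
```

View pics/s2z.png

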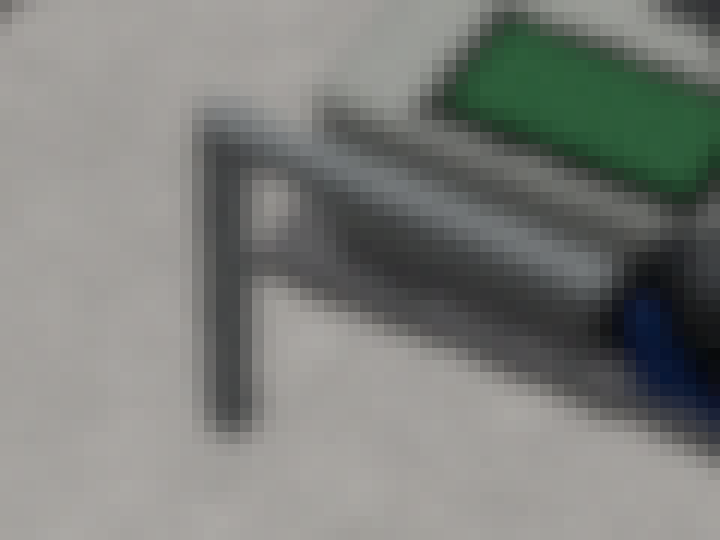

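Run:
```python
from h import *
print(w("top",452.4,201.1,z=93),w("side",375.1,139.6,z=93))
# screen top edge (top view) crop px
for u,v in((320+395/4,170+290/4),(320+688/4,170+258/4)): print("scr",w("top",u,v,z=125))
print("box corners",w("top",320+615/4,170+38/4,z=46),w("top",320+635/4,170+228/4,z=46),w("top",320+400/4,170+245/4,z=46),w("top",320+380/4,170+52/4,z=46))
```

```text
[ 607.83006698 -236.41704152   93.        ] [ 606.31082508 -240.69091071   93.        ]
scr [ 506.58087225 -148.43284007  125.        ]
scr [ 525.64928008 -314.75046897  125.        ]
box corners [ 671.07953843 -304.75829832   46.        ] [ 552.4246919  -313.67209469   46.        ] [ 541.18304953 -169.32963974   46.        ] [ 661.51728371 -158.89682538   46.        ]
```

```bash
python3 -m jog '[0.12,0,-0.5,0,0,-0.9,-1,0,0,0,0.3,0,-0.5,-1,0,0,0,0.9,-0.2,0,-1,0,0,0,0.9,-0.2,0,-1,0,0,0,0.9,-0.2,0,-1,0,0,0,0.9,-0.2,0,-1,0,0,0,0.9,-0.2,0,-1,0,0,0,0.9,-0.2,0,-1,0,0,0,0.9,-0.2,0,-1,0,0,0,0.9,-0.2,0,-1,0,0,0,0.5,0,0,-1,0,0,0,0.2,0,0,-1,0,0,0,0,0,0,-1]'; python3 go.py 497.3 -247 225 0.08
```

```text
time_s: 6.13
ee_pos: [488.5, -207.7, 216.3]
ee_rot: [0.737, -0.675, -0.009, 0.005]
force: [-0.5, -0.7, -1.0]
width: 0.241
t 6.13 pos [ 488.5 -207.7  216.3] yaw 0.088 F [-0.47 -0.72 -1.02] w 0.241
turn [0.17, 0.05, 0.07] shift [1.6, -0.21, -0.36]
```

```bash
python3 -m jog '[0.17,0.05,0.07,0.7,-0.1,-0.36,-1,0,0,0,0.6,-0.1,0,-1,0,0,0,0.3,0,0,-1,0,0,0,0,0,0,-1,0,0,0,0,0,0,-1]'; python3 go.py 497.3 -247 225 0.08
python3 - <<'E'
from h import *
for n in("side","top"):
    p,d=snapshot(n);np.savez(f"{n}3.npz",p=p,d=d)
    x0,y0,x1,y1=(330,80,450,200) if n=="side" else (390,130,510,250)
    cv2.imwrite(f"pics/{n}3.png",cv2.resize(p[y0:y1,x0:x1,::-1],None,fx=4,fy=4,interpolation=cv2.INTER_CUBIC))
E
python3 go.py 497.3 -247 225 0.08
```

```text
time_s: 6.55
ee_pos: [496.6, -244.2, 222.7]
ee_rot: [0.736, -0.677, -0.003, 0.0]
force: [-0.4, 0.6, -1.8]
width: 0.244
t 6.55 pos [ 496.6 -244.2  222.7] yaw 0.0839 F [-0.41  0.61 -1.8 ] w 0.244
turn [0.03, 0.03, 0.03] shift [0.11, -0.02, -0.09]
t 6.65 pos [ 496.6 -244.   222.9] yaw 0.0842 F [ 0.29  0.53 -0.89] w 0.243
turn [0.03, 0.03, 0.03] shift [0.12, -0.02, -0.09]
```

View pics/side3.png

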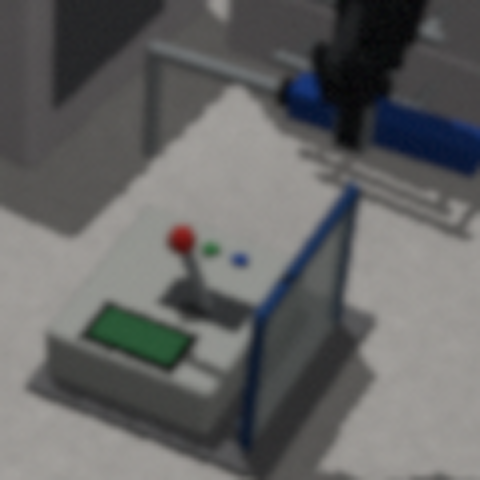

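View pics/top3.png

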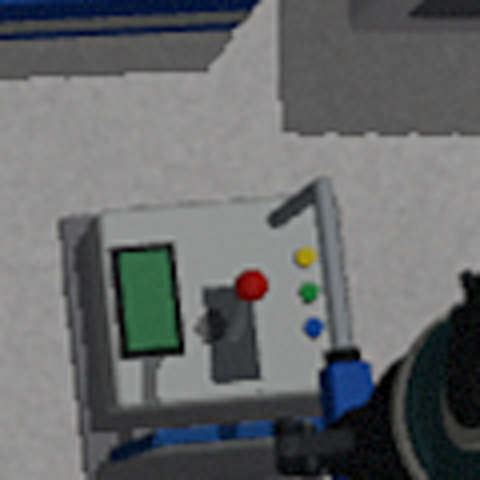

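Run:
```python
from h import *
e=np.array([np.cos(.084),np.sin(.084)]);P=np.array([496.6,-244])+135*e;P=[*P,158];print("pred",P,px("top",P),px("side",P))
print(w("top",458.7,185.5,z=158),w("side",367.5,118.2,z=158))
```

```text
pred [np.float64(631.12399998678), np.float64(-232.67333113590598), 158] [459.15012272 185.40528937] [366.6089121  118.03283183]
[ 630.90568769 -231.67130847  158.        ] [ 628.89631678 -233.38571993  158.        ]
```

```bash
python3 -m jog '[0.03,0.03,0.03,0.14,-0.12,0.3,-1,0,0,0,0,0,0.7,-1,0,0,0,0,0,0.7,-1,0,0,0,0,0,0.7,-1,0,0,0,0,0,0.4,-1,0,0,0,0,0,0,-1,0,0,0,0,0,0,-1]'; python3 go.py 500 -247.3 145 0.08
```

```text
time_s: 7.23
ee_pos: [501.4, -244.3, 148.3]
ee_rot: [0.736, -0.677, 0.001, -0.0]
force: [0.0, 0.4, -0.3]
width: 0.244
t 7.23 pos [ 501.4 -244.3  148.3] yaw 0.084 F [ 0.02  0.36 -0.33] w 0.244
turn [-0.02, -0.01, 0.03] shift [0.11, 0.07, 0.13]
```

```bash
python3 -m jog '[0,0,0.03,0.14,0,0.14,-1,0,0,0,0,0,0,-1]'
python3 - <<'E'
from h import *
I=[]
for n in("side","top"):
    p,d=snapshot(n);np.savez(f"{n}4.npz",p=p,d=d)
    x0,y0,x1,y1=(350,110,430,190) if n=="side" else (415,165,495,245)
    I.append(cv2.resize(p[y0:y1,x0:x1,::-1],None,fx=5,fy=5,interpolation=cv2.INTER_CUBIC))
cv2.imwrite("pics/b4.png",np.hstack(I))
E
python3 go.py 500 -247.3 145 0.08
```

```text
time_s: 7.4
ee_pos: [502.3, -248.1, 145.6]
ee_rot: [0.735, -0.678, 0.001, -0.001]
force: [-0.7, 0.5, -1.1]
width: 0.242
t 7.5 pos [ 502.6 -247.6  146.1] yaw 0.0811 F [ 0.14  0.45 -0.86] w 0.241
turn [-0.03, -0.01, 0.01] shift [-0.02, 0.1, 0.04]
```

View pics/b4.png

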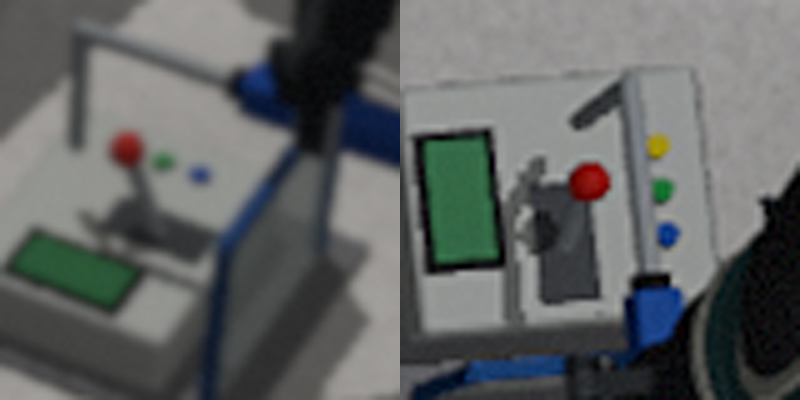

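```bash
python3 -m jog '[-0.03,0,0,0,0.4,0.05,-1,0,0,0,0,0.5,0.02,-1,0,0,0,0,0.5,0.02,-1,0,0,0,0,0.4,0.02,-1,0,0,0,0,0.2,0.02,-1]'; python3 go.py 441 -252 145 0.08
```

```text
time_s: 7.92
ee_pos: [449.8, -252.1, 144.3]
ee_rot: [0.735, -0.678, 0.002, -0.0]
force: [0.7, 0.1, -1.0]
width: 0.244
t 7.92 pos [ 449.8 -252.1  144.3] yaw 0.0816 F [ 0.71  0.1  -1.03] w 0.244
turn [-0.03, -0.03, 0.01] shift [-0.03, 0.35, -0.03]
```

```bash
python3 -m jog '[-0.03,0,0,0,0.2,0,-1,0,0,0,0,0.15,0.02,-1,0,0,0,0,0.15,0.02,-1]'; python3 go.py 441 -252 145 0.08
python3 - <<'E'
from h import *
I=[]
for n in("side","top"):
    p,d=snapshot(n);np.savez(f"{n}5.npz",p=p,d=d)
    x0,y0,x1,y1=(350,110,430,190) if n=="side" else (415,165,495,245)
    I.append(cv2.resize(p[y0:y1,x0:x1,::-1],None,fx=5,fy=5,interpolation=cv2.INTER_CUBIC))
cv2.imwrite("pics/b5.png",np.hstack(I))
E
python3 go.py 441 -252 145 0.08
```

```text
time_s: 8.17
ee_pos: [439.7, -253.7, 145.1]
ee_rot: [0.735, -0.678, 0.006, -0.001]
force: [34.3, 1.5, -16.6]
width: 0.246
t 8.17 pos [ 439.7 -253.7  145.1] yaw 0.0814 F [ 34.3    1.47 -16.63] w 0.246
turn [-0.08, -0.06, 0.01] shift [-0.06, -0.06, 0.0]
t 8.27 pos [ 439.8 -253.8  145.2] yaw 0.0816 F [20.13 -0.32 -7.65] w 0.241
turn [-0.08, -0.06, 0.01] shift [-0.07, -0.05, 0.01]
```

View pics/b5.png

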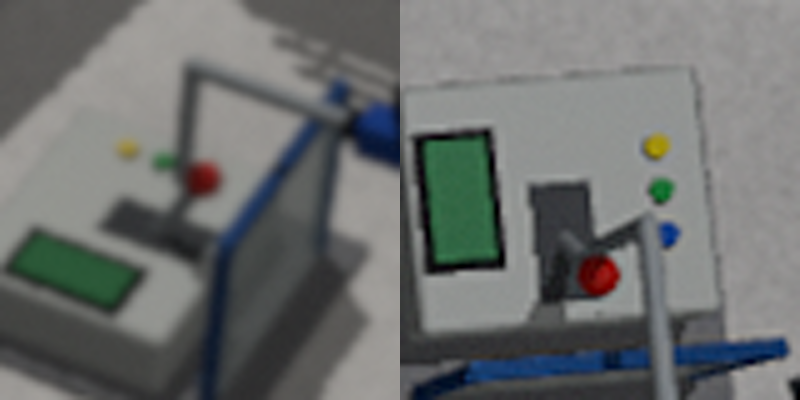

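```bash
python3 -m jog '[-0.08,-0.06,0,0,-0.2,0,-1,0,0,0,0,-0.4,0,-1,0,0,0,0,-0.3,0,-1,0,0,0,0,0,-0.4,-1,0,0,0,0,0,-0.8,-1,0,0,0,0,0,-0.8,-1,0,0,0,0,0,-0.8,-1,0,0,0,0,0,-0.5,-1,0,0,0,0,0,0,-1,0,0,0,0,0,0,-1]'; python3 go.py 497 -247 225 0.08
python3 - <<'E'
from h import *
I=[]
for n in("side","top"):
    p,d=snapshot(n);np.savez(f"{n}6.npz",p=p,d=d)
    x0,y0,x1,y1=(345,90,445,190) if n=="side" else (415,145,515,245)
    I.append(cv2.resize(p[y0:y1,x0:x1,::-1],None,fx=4,fy=4,interpolation=cv2.INTER_CUBIC))
cv2.imwrite("pics/b6.png",np.hstack(I))
E
python3 go.py 497 -247 225 0.08
```

```text
time_s: 9.1
ee_pos: [463.7, -250.7, 233.3]
ee_rot: [0.736, -0.677, -0.002, 0.001]
force: [-0.3, -0.4, -1.7]
width: 0.24
t 9.1 pos [ 463.7 -250.7  233.3] yaw 0.0837 F [-0.32 -0.43 -1.67] w 0.24
turn [0.03, 0.02, 0.03] shift [-0.03, -1.34, 0.33]
t 9.2 pos [ 463.6 -250.6  232.6] yaw 0.0837 F [ 0.37  0.51 -0.95] w 0.242
turn [0.03, 0.02, 0.03] shift [-0.03, -1.34, 0.3]
```

View pics/b6.png

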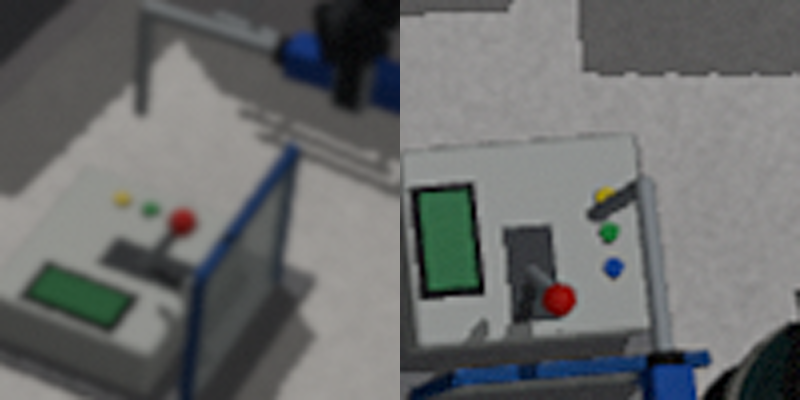

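Run:
```python
from h import *
for n,b in(("top",(540-400)//4),("side",0)):
    p=np.load(f"{n}6.npz")["p"];hsv=cv2.cvtColor(p,cv2.COLOR_RGB2HSV).astype(int)
    m=((hsv[...,0]<6)|(hsv[...,0]>172))&(hsv[...,1]>150)&(hsv[...,2]>60)
    x0,y0,x1,y1=(380,135,400,155) if n=="side" else (443,208,468,232)
    k=np.zeros_like(m);k[y0:y1,x0:x1]=1;v,u=np.nonzero(m&k);print(n,len(u),u.mean(),v.mean(),w(n,u.mean(),v.mean(),z=93))
e=np.array([np.cos(.0837),np.sin(.0837)]);P=np.array([463.7,-250.7])+135*e
for h in(168,):
    Q=[*P,h];print("pred leg bottom",Q,px("top",Q),px("side",Q))
Q=[*(P+e*2),168+82];print("pred corner",px("top",Q),px("side",Q))
print("meas top",415+192/4-0,0)
I=[]
for n,(x0,y0,x1,y1) in(("side",(370,85,420,125)),("top",(555-415+415-100,180,505,220))):
    p=np.load(f"{n}6.npz")["p"];I.append(cv2.resize(p[y0:y1,x0:x1,::-1],(400,320),interpolation=cv2.INTER_NEAREST));print(n,x0,y0,8)
cv2.imwrite("pics/z6.png",np.hstack(I))
```

```text
top 47 454.27659574468083 219.5744680851064 [ 563.87288806 -239.79084749   93.        ]
side 19 390.1578947368421 145.1578947368421 [ 562.49651502 -244.28475238   93.        ]
pred leg bottom [np.float64(598.2273919338082), np.float64(-239.41368884499676), 168] [464.03964414 199.23724733] [379.29776516 118.14131537]
pred corner [477.18666355 190.650152  ] [380.74828858  90.45745197]
meas top 463.0 0
side 370 85 8
top 455 180 8
```

View pics/z6.png

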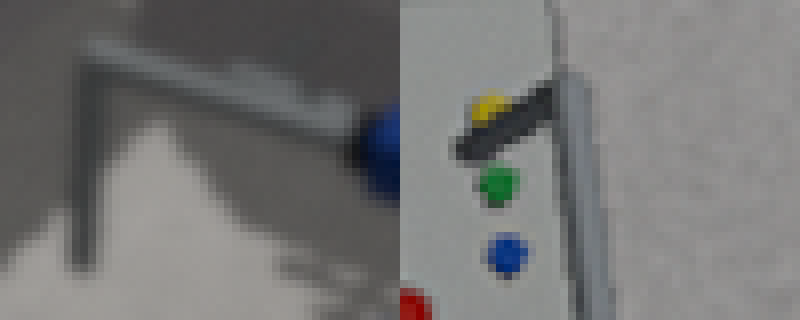

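```bash
python3 -m jog '[0,0,0,0,0,0,-1,0,0,0.7,-0.3,0.3,0,-1,0,0,0.7,-0.6,0.2,0,-1,0,0,0,-0.95,0.1,0.02,-1,0,0,0,-0.95,0.1,0.02,-1,0,0,0,-0.95,0.1,0.02,-1,0,0,0,-0.95,0.1,0.02,-1,0,0,0,-0.95,0.1,0.02,-1,0,0,0,-0.95,0.1,0.02,-1,0,0,0,-0.95,0.1,0.02,-1,0,0,0,-0.95,0.1,0.02,-1,0,0,0,-0.95,0.1,0.02,-1,0,0,0,-0.95,0.1,0.02,-1,0,0,0,-0.95,0.1,0.02,-1,0,0,0,-0.95,0.1,0.02,-1,0,0,0,-0.6,0,0,-1,0,0,0,-0.3,0,0,-1,0,0,0,0,0,0,-1]'; python3 go.py 437.4 178.4 200 -0.087
```

```text
time_s: 10.7
ee_pos: [439.8, 95.0, 213.8]
ee_rot: [-0.672, 0.74, 0.012, -0.008]
force: [-0.2, -0.2, -1.2]
width: 0.246
t 10.7 pos [439.8  95.  213.8] yaw -0.0958 F [-0.23 -0.17 -1.23] w 0.246
turn [0.23, 0.04, -0.07] shift [-3.31, 0.4, 0.58]
```

```bash
python3 -m jog '[0.23,0.04,-0.07,-0.7,0.1,0,-1,0,0,0,-0.9,0.1,0,-1,0,0,0,-0.9,0.1,0,-1,0,0,0,-0.5,0,0,-1,0,0,0,-0.2,0,0,-1,0,0,0,0,0,0,-1,0,0,0,0,0,0,-1]'; python3 go.py 437.4 178.4 97 -0.087
```

```text
time_s: 11.28
ee_pos: [439.7, 170.7, 211.0]
ee_rot: [-0.673, 0.74, 0.0, -0.003]
force: [0.4, 0.7, -1.1]
width: 0.246
t 11.28 pos [439.7 170.7 211. ] yaw -0.0944 F [ 0.45  0.72 -1.11] w 0.246
turn [0.03, -0.03, -0.06] shift [-0.31, 0.1, 4.56]
```

```bash
python3 -m jog '[0.03,-0.03,-0.06,-0.3,0.1,0.4,-1,0,0,0,0,0,0.8,-1,0,0,0,0,0,0.8,-1,0,0,0,0,0,0.8,-1,0,0,0,0,0,0.8,-1,0,0,0,0,0,0.5,-1,0,0,0,0,0,0.2,-1,0,0,0,0,0,0,-1]'; python3 go.py 437.4 178.4 97 -0.087
```

```text
time_s: 11.95
ee_pos: [440.2, 166.9, 99.2]
ee_rot: [-0.671, 0.741, -0.002, -0.001]
force: [-0.1, 0.1, -1.2]
width: 0.246
t 11.95 pos [440.2 166.9  99.2] yaw -0.099 F [-0.09  0.09 -1.23] w 0.246
turn [-0.01, -0.03, -0.1] shift [-0.45, 0.16, 0.08]
```

```bash
python3 -m jog '[0,-0.03,-0.1,-0.45,0.16,0.1,-1,0,0,0,0,0,0.01,-1]'
cat > look.py <<'E'
from insfit import *
from scipy.spatial.transform import Rotation as Ro
import sys
k=sys.argv[1];Q=(635.4,227.4,-0.087)
s=state();R=Ro.from_quat(s["ee_rot"]).as_matrix();L=s["ee_pos"]+(-R[:,1])*135-(-R[:,2])*65
print("leg bottom pred",L.round(1))
I=[]
for n in("side","top"):
    p,d=snapshot(n);np.savez(f"{n}{k}.npz",p=p,d=d)
    f=8;img=cv2.resize(p[...,::-1],None,fx=f,fy=f,interpolation=cv2.INTER_CUBIC)
    u=px(n,L+[0,0,0]);cv2.drawMarker(img,tuple(int(f*a+f/2) for a in u),(255,0,255),cv2.MARKER_CROSS,12,1)
    c=px(n,(Q[0]-25,Q[1],40));x,y=int(f*c[0]),int(f*c[1]);hw=200 if n=="x" else 200
    img=img[y-300:y+300,x-400:x+400];I.append(cv2.resize(img,(400,300)))
    cv2.imwrite(f"pics/l{n}{k}.png",img)
E
python3 look.py 7;python3 go.py 437.4 178.4 97 -0.087
```

```text
time_s: 12.12
ee_pos: [437.8, 177.8, 97.0]
ee_rot: [-0.675, 0.738, -0.001, 0.001]
force: [-0.8, 0.8, -0.2]
width: 0.238
leg bottom pred [572.4 165.9  32.3]
t 12.22 pos [438.5 176.6  97.3] yaw -0.0901 F [-0.28  0.23 -0.31] w 0.244
turn [-0.02, -0.01, -0.03] shift [-0.07, 0.05, 0.01]
```

View pics/lside7.png

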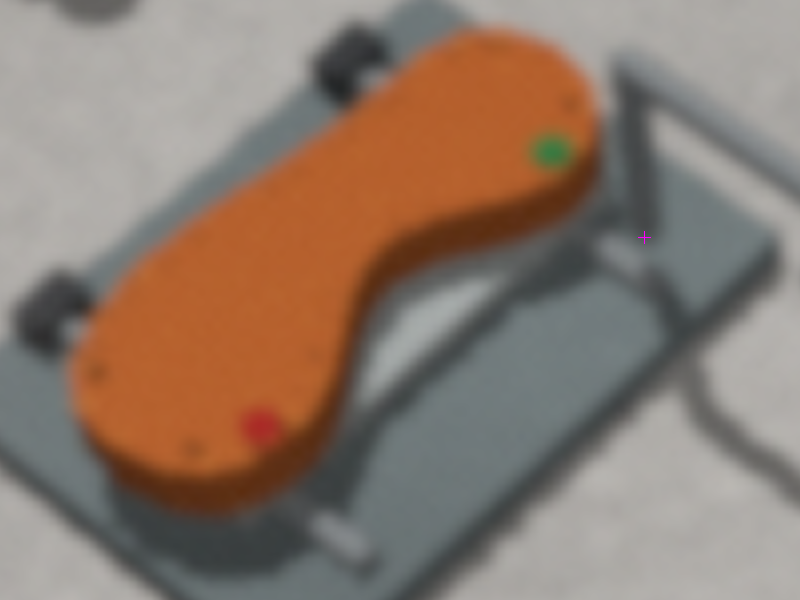

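View pics/ltop7.png

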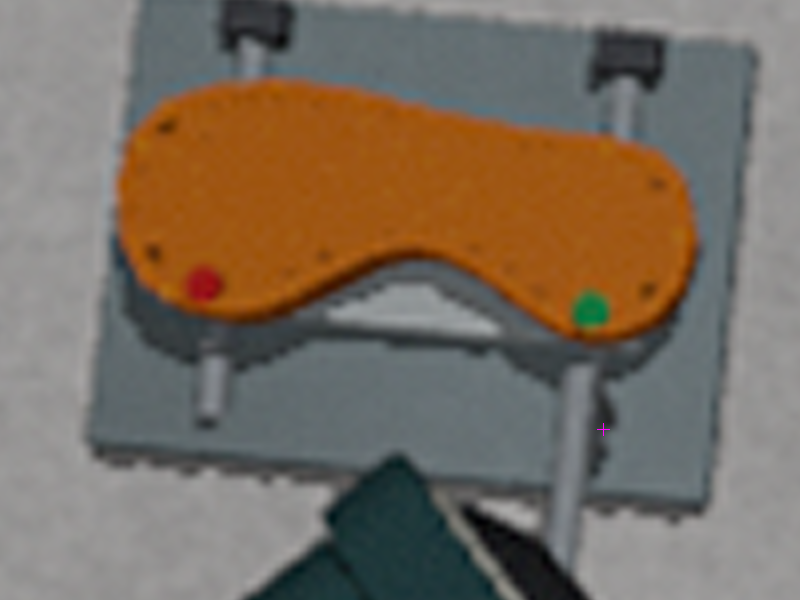

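```bash
cat > tr.py <<'E'
from insfit import *
from scipy.spatial.transform import Rotation as Ro
import sys
Q=(635.4,227.4,-0.087);c,sn=np.cos(Q[2]),np.sin(Q[2]);M=np.array([[c,sn],[-sn,c]])
def path(d):
    t=np.linspace(-70,70,1401);x=cs(t);g=cs(t,1);n=np.stack([-np.ones_like(g),g],1)/np.sqrt(1+g*g)[:,None]
    return x+5*n[:,0]+d, t+5*n[:,1], t
def cur():
    s=state();R=Ro.from_quat(s["ee_rot"]).as_matrix();L=s["ee_pos"]+(-R[:,1])*135-(-R[:,2])*55
    p=M@(L[:2]-Q[:2]);yaw=np.arctan2(-R[1,1],-R[0,1]);tz=s["ee_pos"][2]
    return p,yaw,L[2],R,s
def defl(p):
    X,Y,t=path(0);i=np.argmin(abs(Y-p[1]));return p[0]-X[i],t[i]
if __name__=="__main__":
    d=float(sys.argv[1]);step=float(sys.argv[2]);N=int(sys.argv[3])
    p,yaw,z,R,s=cur();print("t",round(s["time_s"],2),"leg ins",p.round(1),"yaw",yaw.round(3),"tipz",z.round(1),"F",np.round(s["force"],1),"defl/edge y",np.round(defl(p),1))
    Rt=Ro.from_euler('z',-0.087)*Ro.from_matrix([[0,-1,0],[-1,0,0],[0,0,-1]]);print("turn",((Ro.from_matrix(R).inv()*Rt).as_rotvec()/.12).round(2))
    X,Y,t=path(d)
    ds=np.r_[0,np.cumsum(np.hypot(np.diff(X),np.diff(Y)))]
    i=np.argmin(abs(Y-p[1]));out=[];q=p.copy()
    dy=yaw-Q[2]
    for k in range(N):
        j=np.searchsorted(ds,ds[i]+step*(k+1));j=min(j,len(X)-1);tx,ty=X[j],Y[j]
        v=np.array([tx,ty])-q;q=np.array([tx,ty])
        # insole->tool with yaw error
        a=-dy; vx=v[0]*np.cos(a)-v[1]*np.sin(a);vy=v[0]*np.sin(a)+v[1]*np.cos(a)
        out.append((round(-vy/25,2),round(-vx/25,2),round(t[j],0)))
    print(out)
E
python3 tr.py 6 3 1
```

```text
t 12.22 leg ins [-56.6 -68.2] yaw -0.09 tipz 42.6 F [-0.3  0.2 -0.3] defl/edge y [-22.8 -66.9]
turn [-0.02 -0.01 -0.03]
[(np.float64(-0.12), np.float64(-1.13), np.float64(-64.0))]
```

```bash
python3 -m jog '[0,0,-0.03,-0.1,-0.4,0,-1,0,0,0,-0.05,-0.4,0,-1,0,0,0,0,-0.25,0,-1,0,0,0,0,-0.1,0,-1]'; python3 tr.py 6 3 1
```

```text
time_s: 12.55
ee_pos: [470.8, 177.6, 99.1]
ee_rot: [-0.676, 0.737, -0.002, 0.001]
force: [-2.0, 0.2, -1.8]
width: 0.246
t 12.55 leg ins [-24.3 -63.9] yaw -0.086 tipz 44.8 F [-2.   0.2 -1.8] defl/edge y [ 10.4 -63.2]
turn [-0.04 -0.01  0.01]
[(np.float64(-0.12), np.float64(0.19), np.float64(-61.0))]
```

```bash
python3 -m jog '[-0.04,0,0,0,0.1,0.05,-1,0,0,0,0,0,0.02,-1]'; python3 tr.py 6 3 1; python3 look.py 8
python3 - <<'E'
from insfit import *
for n in("top","side"):
    print(n,fit(n,np.load(f"{n}8.npz")["p"],26).x.round(3),fit(n,np.load(f"{n}0.npz")["p"],26).x.round(3))
# global shift of orange via phase correlation of r-b
    A=[];
    for k in "08":
        p=np.load(f"{n}{k}.npz")["p"].astype(np.float32);hsv=cv2.cvtColor(p.astype(np.uint8),cv2.COLOR_RGB2HSV).astype(int)
        m=(hsv[...,0]>4)&(hsv[...,0]<18)&(hsv[...,1]>150)
        x0,y0,x1,y1=(205,225,300,310) if n=="side" else (215,165,310,225)
        kk=np.zeros_like(m);kk[y0:y1,x0:x1]=1;A.append(p[y0:y1-15,x0:x1,0]-p[y0:y1-15,x0:x1,2])
    print(cv2.phaseCorrelate(A[0],A[1],cv2.createHanningWindow(A[0].shape[::-1],cv2.CV_32F)),"px per 10mm x",px(n,(645,225,48))-px(n,(635,226,48)))
E
```

```text
time_s: 12.72
ee_pos: [469.1, 177.6, 97.2]
ee_rot: [-0.676, 0.737, -0.0, -0.0]
force: [-2.5, -0.6, 0.3]
width: 0.242
t 12.72 leg ins [-26.3 -64.1] yaw -0.087 tipz 42.2 F [-2.5 -0.6  0.3] defl/edge y [  8.4 -63.4]
turn [ 0. -0. -0.]
[(np.float64(-0.12), np.float64(0.11), np.float64(-61.0))]
leg bottom pred [603.6 165.8  32.2]
top [ 6.49237e+02  2.23514e+02 -1.03000e-01] [ 6.36404e+02  2.29167e+02 -8.90000e-02]
((0.2616894175061759, -4.008138255345205), 0.9340869199346613) px per 10mm x [ 0.48279339 -3.98173692]
side [ 6.46315e+02  2.25606e+02 -7.80000e-02] [ 6.34392e+02  2.25780e+02 -8.20000e-02]
((-3.9551284866401986, -2.196250713192022), 0.7166573601188483) px per 10mm x [-3.07357445 -2.32031906]
```

View pics/lside8.png

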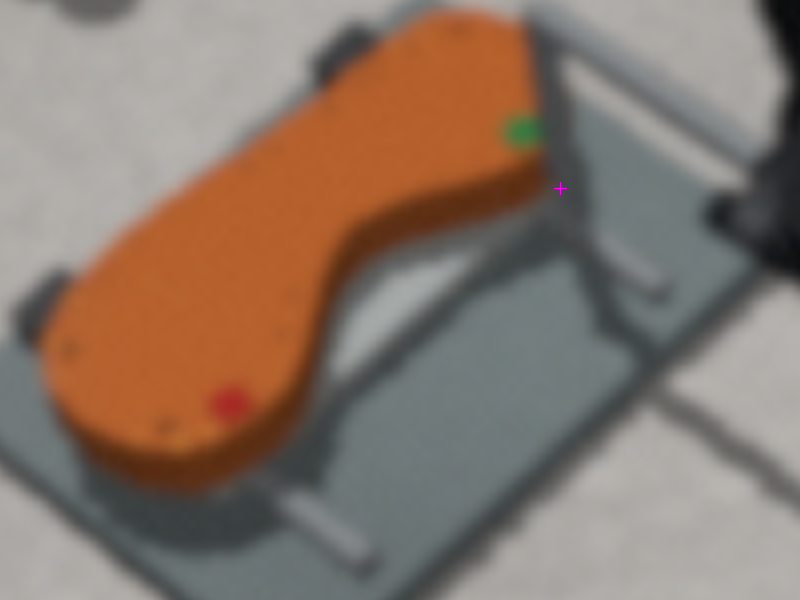

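View pics/ltop8.png

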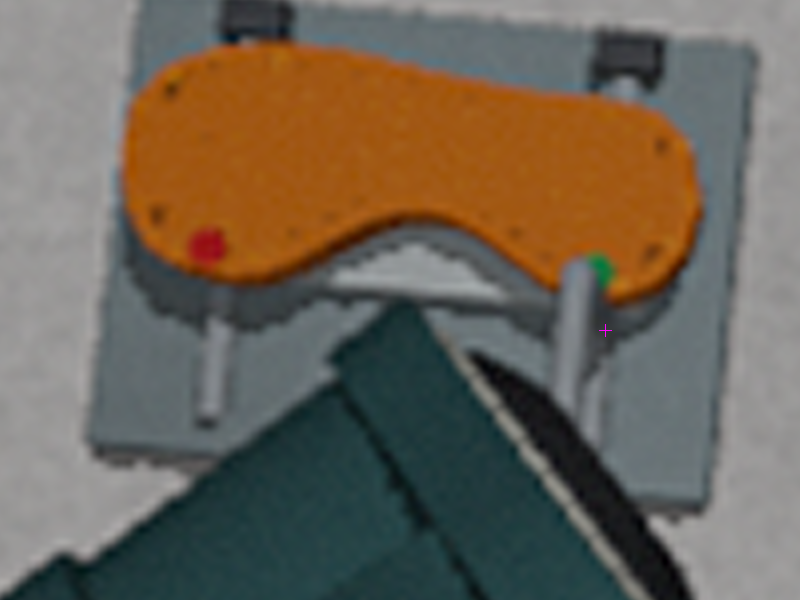

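```bash
cat > dot.py <<'E'
from h import *
import sys
def dot(n,p):
    hsv=cv2.cvtColor(p,cv2.COLOR_RGB2HSV).astype(int)
    H,S=hsv[...,0],hsv[...,1]
    r=p.astype(float);k=np.zeros((480,640),bool)
    x0,y0,x1,y1=(225,260,260,300) if n=="side" else (222,180,250,212)
    k[y0:y1,x0:x1]=1
    wt=np.where(k,np.clip(r[...,0]-1.9*r[...,1]-30,0,None)*((H<5)|(H>174)),0);v,u=np.mgrid[:480,:640]
    return (u*wt).sum()/wt.sum(),(v*wt).sum()/wt.sum()
def deflection(k):
    out=[]
    for n in("top","side"):
        a=w(n,*dot(n,np.load(f"{n}0.npz")["p"]),z=48);b=w(n,*dot(n,np.load(f"{n}{k}.npz")["p"]),z=48);out.append((b-a)[:2].round(1))
    return out
if __name__=="__main__": print("red dot shift top,side",deflection(sys.argv[1]))
E
python3 dot.py 8; python3 dot.py 7;python3 tr.py 6 3 1
```

```text
red dot shift top,side [array([12. , -0.6]), array([11.9, -1.1])]
red dot shift top,side [array([-0.1,  0.1]), array([ 0. , -0.1])]
t 12.82 leg ins [-26.3 -64.1] yaw -0.087 tipz 42.3 F [-2.  -0.8 -0.2] defl/edge y [  8.4 -63.4]
turn [-0. -0. -0.]
[(np.float64(-0.13), np.float64(0.11), np.float64(-61.0))]
```

```bash
sed -i 's/^Q=(635.4,227.4,-0.087)/Q=(631.8,227.7,-0.087)/' tr.py; python3 tr.py 5 3 1; python3 -m jog '[0,0,0,0,0.15,0,-1,0,0,0,0,0.1,0.01,-1,0,0,0,0,0,0.01,-1]'; python3 look.py 9; python3 dot.py 9; python3 tr.py 5 3 8
```

```text
t 12.82 leg ins [-22.7 -64.1] yaw -0.087 tipz 42.3 F [-2.  -0.8 -0.2] defl/edge y [ 12.  -63.4]
turn [-0. -0. -0.]
[(np.float64(-0.12), np.float64(0.29), np.float64(-61.0))]
time_s: 13.07
ee_pos: [461.8, 178.2, 96.8]
ee_rot: [-0.676, 0.737, -0.0, -0.0]
force: [-1.0, -0.1, -0.4]
width: 0.241
leg bottom pred [596.3 166.5  31.8]
red dot shift top,side [array([ 4.2, -0. ]), array([ 4.5, -0.4])]
t 13.17 leg ins [-29.6 -64.1] yaw -0.087 tipz 41.8 F [-1.4 -0.2 -0.6] defl/edge y [  5.1 -63.4]
turn [-0. -0.  0.]
[(np.float64(-0.12), np.float64(0.01), np.float64(-61.0)), (np.float64(-0.12), np.float64(-0.0), np.float64(-58.0)), (np.float64(-0.12), np.float64(-0.01), np.float64(-56.0)), (np.float64(-0.12), np.float64(-0.02), np.float64(-53.0)), (np.float64(-0.12), np.float64(-0.03), np.float64(-51.0)), (np.float64(-0.11), np.float64(-0.04), np.float64(-48.0)), (np.float64(-0.11), np.float64(-0.05), np.float64(-46.0)), (np.float64(-0.11), np.float64(-0.05), np.float64(-43.0))]
```

```bash
python3 -m jog '[0,0,0,-0.12,0,0.01,-1,0,0,0,-0.12,0,0.01,-1,0,0,0,-0.12,-0.01,0.01,-1,0,0,0,-0.12,-0.02,0.01,-1]'; python3 tr.py 5 3 8;  python3 look.py 10; python3 dot.py 10
```

```text
time_s: 13.5
ee_pos: [464.3, 190.6, 95.9]
ee_rot: [-0.675, 0.737, -0.0, -0.0]
force: [-0.5, -0.6, -1.9]
width: 0.244
t 13.5 leg ins [-28.6 -51.7] yaw -0.088 tipz 41.0 F [-0.5 -0.6 -1.9] defl/edge y [  5.4 -52.9]
turn [-0.   -0.01 -0.01]
[(np.float64(-0.12), np.float64(-0.02), np.float64(-50.0)), (np.float64(-0.11), np.float64(-0.04), np.float64(-48.0)), (np.float64(-0.11), np.float64(-0.05), np.float64(-45.0)), (np.float64(-0.1), np.float64(-0.05), np.float64(-43.0)), (np.float64(-0.11), np.float64(-0.06), np.float64(-40.0)), (np.float64(-0.1), np.float64(-0.06), np.float64(-38.0)), (np.float64(-0.1), np.float64(-0.06), np.float64(-35.0)), (np.float64(-0.1), np.float64(-0.06), np.float64(-33.0))]
leg bottom pred [598.8 178.7  31. ]
red dot shift top,side [array([ 3.5, -0. ]), array([ 4.2, -0.3])]
```

```bash
python3 -m jog '[0,0,0,-0.12,-0.04,-0.02,-1,0,0,0,-0.11,-0.05,0,-1,0,0,0,-0.11,-0.05,0,-1,0,0,0,-0.11,-0.06,0,-1,0,0,0,-0.11,-0.06,0,-1]'; python3 tr.py 6.5 3 8;  python3 look.py 11; python3 dot.py 11
```

```text
time_s: 14.02
ee_pos: [472.6, 205.4, 96.3]
ee_rot: [-0.676, 0.737, -0.0, -0.0]
force: [-1.6, 0.0, -1.6]
width: 0.24
t 14.02 leg ins [-21.6 -36.2] yaw -0.087 tipz 41.4 F [-1.6  0.  -1.6] defl/edge y [  5.3 -38.7]
turn [-0. -0. -0.]
[(np.float64(-0.11), np.float64(-0.11), np.float64(-36.0)), (np.float64(-0.1), np.float64(-0.06), np.float64(-34.0)), (np.float64(-0.1), np.float64(-0.06), np.float64(-31.0)), (np.float64(-0.1), np.float64(-0.06), np.float64(-28.0)), (np.float64(-0.1), np.float64(-0.06), np.float64(-26.0)), (np.float64(-0.11), np.float64(-0.06), np.float64(-23.0)), (np.float64(-0.1), np.float64(-0.05), np.float64(-20.0)), (np.float64(-0.11), np.float64(-0.05), np.float64(-17.0))]
leg bottom pred [607.1 193.6  31.4]
red dot shift top,side [array([3.1, 0.3]), array([ 3.7, -0.1])]
```

```bash
python3 -m jog '[0,0,0,-0.11,-0.11,0,-1,0,0,0,-0.1,-0.08,0,-1,0,0,0,-0.1,-0.06,0,-1,0,0,0,-0.1,-0.06,0,-1,0,0,0,-0.1,-0.06,0,-1]'; python3 tr.py 7 3 10;  python3 look.py 12; python3 dot.py 12
```

```text
time_s: 14.53
ee_pos: [483.7, 218.0, 96.2]
ee_rot: [-0.676, 0.737, -0.0, -0.0]
force: [-1.4, -0.2, -1.0]
width: 0.242
t 14.53 leg ins [-11.7 -22.6] yaw -0.087 tipz 41.2 F [-1.4 -0.2 -1. ] defl/edge y [  7.2 -25.1]
turn [-0.   -0.01 -0.  ]
[(np.float64(-0.1), np.float64(-0.05), np.float64(-22.0)), (np.float64(-0.11), np.float64(-0.05), np.float64(-19.0)), (np.float64(-0.11), np.float64(-0.05), np.float64(-16.0)), (np.float64(-0.11), np.float64(-0.04), np.float64(-13.0)), (np.float64(-0.12), np.float64(-0.03), np.float64(-10.0)), (np.float64(-0.12), np.float64(-0.01), np.float64(-6.0)), (np.float64(-0.12), np.float64(0.01), np.float64(-2.0)), (np.float64(-0.12), np.float64(0.02), np.float64(1.0)), (np.float64(-0.11), np.float64(0.04), np.float64(5.0)), (np.float64(-0.11), np.float64(0.05), np.float64(8.0))]
leg bottom pred [618.2 206.2  31.2]
red dot shift top,side [array([nan, nan]), array([ 5. , -0.8])]dot.py:10: RuntimeWarning: invalid value encountered in scalar divide
  return (u*wt).sum()/wt.sum(),(v*wt).sum()/wt.sum()
```

```bash
sed -i 's/^Q=(631.8,227.7,-0.087)/Q=(632.6,225.2,-0.087)/' tr.py; python3 tr.py 5 3 10
```

```text
t 14.63 leg ins [-12.6 -19.8] yaw -0.087 tipz 41.3 F [-0.1  0.4 -1.2] defl/edge y [  4.7 -22.1]
turn [-0. -0.  0.]
[(np.float64(-0.11), np.float64(-0.07), np.float64(-19.0)), (np.float64(-0.11), np.float64(-0.05), np.float64(-16.0)), (np.float64(-0.11), np.float64(-0.04), np.float64(-13.0)), (np.float64(-0.12), np.float64(-0.03), np.float64(-9.0)), (np.float64(-0.12), np.float64(-0.01), np.float64(-6.0)), (np.float64(-0.12), np.float64(0.01), np.float64(-2.0)), (np.float64(-0.12), np.float64(0.02), np.float64(2.0)), (np.float64(-0.11), np.float64(0.04), np.float64(5.0)), (np.float64(-0.11), np.float64(0.05), np.float64(8.0)), (np.float64(-0.11), np.float64(0.06), np.float64(11.0))]
```

```bash
python3 -m jog '[0,0,0,-0.11,-0.07,0,-1,0,0,0,-0.11,-0.05,0,-1,0,0,0,-0.11,-0.04,0,-1,0,0,0,-0.12,-0.03,0,-1,0,0,0,-0.12,-0.01,0,-1]'; python3 tr.py 5 3 10;  python3 look.py 13; python3 dot.py 13 2>/dev/null
```

```text
time_s: 15.05
ee_pos: [490.4, 232.5, 96.1]
ee_rot: [-0.675, 0.737, -0.0, -0.001]
force: [-0.8, -1.0, -0.9]
width: 0.241
t 15.05 leg ins [-7.3 -5.3] yaw -0.088 tipz 41.1 F [-0.8 -1.  -0.9] defl/edge y [ 5.7 -5.3]
turn [ 0.   -0.01 -0.01]
[(np.float64(-0.12), np.float64(0.04), np.float64(-2.0)), (np.float64(-0.12), np.float64(0.02), np.float64(2.0)), (np.float64(-0.11), np.float64(0.04), np.float64(5.0)), (np.float64(-0.11), np.float64(0.05), np.float64(8.0)), (np.float64(-0.1), np.float64(0.06), np.float64(11.0)), (np.float64(-0.1), np.float64(0.06), np.float64(14.0)), (np.float64(-0.1), np.float64(0.07), np.float64(17.0)), (np.float64(-0.1), np.float64(0.07), np.float64(19.0)), (np.float64(-0.09), np.float64(0.07), np.float64(22.0)), (np.float64(-0.1), np.float64(0.07), np.float64(24.0))]
leg bottom pred [624.9 220.5  31.1]
red dot shift top,side [array([nan, nan]), array([ 6.3, -0.7])]
```

```bash
python3 -m jog '[0,0,0,-0.12,0.03,0,-1,0,0,0,-0.12,0.03,0,-1,0,0,0,-0.11,0.05,0,-1,0,0,0,-0.11,0.06,0,-1,0,0,0,-0.1,0.06,0,-1]'; python3 tr.py 5 3 10;  python3 look.py 14; python3 dot.py 14 2>/dev/null
```

```text
time_s: 15.57
ee_pos: [485.4, 247.7, 95.9]
ee_rot: [-0.675, 0.738, -0.0, -0.001]
force: [-1.3, -1.3, -0.4]
width: 0.237
t 15.57 leg ins [-13.6   9.3] yaw -0.088 tipz 40.8 F [-1.3 -1.3 -0.4] defl/edge y [ 4.  11.9]
turn [ 0.   -0.01 -0.01]
[(np.float64(-0.11), np.float64(0.02), np.float64(15.0)), (np.float64(-0.1), np.float64(0.07), np.float64(17.0)), (np.float64(-0.1), np.float64(0.07), np.float64(20.0)), (np.float64(-0.1), np.float64(0.07), np.float64(22.0)), (np.float64(-0.1), np.float64(0.07), np.float64(25.0)), (np.float64(-0.1), np.float64(0.07), np.float64(27.0)), (np.float64(-0.1), np.float64(0.07), np.float64(30.0)), (np.float64(-0.1), np.float64(0.07), np.float64(32.0)), (np.float64(-0.1), np.float64(0.06), np.float64(34.0)), (np.float64(-0.1), np.float64(0.06), np.float64(37.0))]
leg bottom pred [619.8 235.7  30.8]
red dot shift top,side [array([ 3.6, -0.1]), array([ 4.2, -0.3])]
```

Model and dot measurement agree (about 4 mm). Continuing along the ball of the foot.

```bash
python3 -m jog '[0,0,0,-0.11,0.03,-0.01,-1,0,0,0,-0.1,0.06,0,-1,0,0,0,-0.1,0.07,0,-1,0,0,0,-0.1,0.07,0,-1,0,0,0,-0.1,0.07,0,-1]'; python3 tr.py 5 3 10;  python3 look.py 15; python3 dot.py 15 2>/dev/null
```

```text
time_s: 16.08
ee_pos: [478.6, 261.5, 96.1]
ee_rot: [-0.675, 0.738, -0.001, -0.001]
force: [-1.1, -1.4, -0.6]
width: 0.245
t 16.08 leg ins [-21.6  22.3] yaw -0.089 tipz 41.0 F [-1.1 -1.4 -0.6] defl/edge y [ 4.7 25.2]
turn [ 0.01 -0.02 -0.02]
[(np.float64(-0.1), np.float64(0.06), np.float64(28.0)), (np.float64(-0.1), np.float64(0.07), np.float64(30.0)), (np.float64(-0.1), np.float64(0.06), np.float64(32.0)), (np.float64(-0.1), np.float64(0.06), np.float64(35.0)), (np.float64(-0.1), np.float64(0.06), np.float64(37.0)), (np.float64(-0.11), np.float64(0.05), np.float64(40.0)), (np.float64(-0.11), np.float64(0.04), np.float64(42.0)), (np.float64(-0.11), np.float64(0.04), np.float64(45.0)), (np.float64(-0.12), np.float64(0.03), np.float64(47.0)), (np.float64(-0.12), np.float64(0.02), np.float64(50.0))]
leg bottom pred [613.  249.3  31. ]
red dot shift top,side [array([4.5, 0.2]), array([ 4.2, -0. ])]
```

```bash
python3 -m jog '[0,0,0,-0.1,0.06,0,-1,0,0,-0.02,-0.1,0.06,0,-1,0,0,0,-0.1,0.06,0,-1,0,0,0,-0.1,0.06,0,-1,0,0,0,-0.1,0.06,0,-1]'; python3 tr.py 5 3 10;  python3 look.py 16; python3 dot.py 16 2>/dev/null
```

```text
time_s: 16.6
ee_pos: [471.7, 275.5, 96.1]
ee_rot: [-0.676, 0.737, -0.001, -0.001]
force: [-1.5, -1.2, -1.0]
width: 0.243
t 16.6 leg ins [-29.7  36.1] yaw -0.086 tipz 41.0 F [-1.5 -1.2 -1. ] defl/edge y [ 5.2 38.3]
turn [ 0.01 -0.02  0.01]
[(np.float64(-0.11), np.float64(0.06), np.float64(41.0)), (np.float64(-0.11), np.float64(0.04), np.float64(43.0)), (np.float64(-0.11), np.float64(0.03), np.float64(46.0)), (np.float64(-0.12), np.float64(0.02), np.float64(48.0)), (np.float64(-0.12), np.float64(0.01), np.float64(51.0)), (np.float64(-0.12), np.float64(0.01), np.float64(54.0)), (np.float64(-0.12), np.float64(-0.0), np.float64(56.0)), (np.float64(-0.12), np.float64(-0.01), np.float64(59.0)), (np.float64(-0.12), np.float64(-0.02), np.float64(62.0)), (np.float64(-0.12), np.float64(-0.02), np.float64(64.0))]
leg bottom pred [606.1 263.7  31. ]
red dot shift top,side [array([4.8, 0.3]), array([ 5. , -0.7])]
```

```bash
python3 -m jog '[0,0,0,-0.11,0.06,0,-1,0,0,0,-0.11,0.04,0,-1,0,0,0,-0.11,0.03,0,-1,0,0,0,-0.12,0.02,0,-1,0,0,0,-0.12,0.01,0,-1]'; python3 tr.py 5 3 10;  python3 look.py 17; python3 dot.py 17 2>/dev/null
```

```text
time_s: 17.12
ee_pos: [468.6, 291.6, 96.2]
ee_rot: [-0.676, 0.737, -0.0, -0.001]
force: [-0.8, -0.5, -1.2]
width: 0.24
t 17.12 leg ins [-34.1  51.9] yaw -0.086 tipz 41.1 F [-0.8 -0.5 -1.2] defl/edge y [ 4.9 52.2]
turn [ 0.   -0.02  0.01]
[(np.float64(-0.12), np.float64(-0.0), np.float64(55.0)), (np.float64(-0.12), np.float64(-0.0), np.float64(58.0)), (np.float64(-0.12), np.float64(-0.01), np.float64(60.0)), (np.float64(-0.12), np.float64(-0.02), np.float64(63.0)), (np.float64(-0.12), np.float64(-0.02), np.float64(66.0)), (np.float64(-0.12), np.float64(-0.03), np.float64(68.0)), (np.float64(-0.07), np.float64(-0.02), np.float64(70.0)), (np.float64(-0.0), np.float64(-0.0), np.float64(70.0)), (np.float64(-0.0), np.float64(-0.0), np.float64(70.0)), (np.float64(-0.0), np.float64(-0.0), np.float64(70.0))]
leg bottom pred [603.1 279.9  31.1]
red dot shift top,side [array([ 6.6, -1.8]), array([ 4.6, -0.3])]
```

```bash
python3 -m jog '[0,0,0,-0.12,0,0,-1,0,0,0,-0.12,0,0,-1,0,0,0,-0.12,-0.01,0,-1,0,0,0,-0.12,-0.02,0,-1,0,0,0,-0.06,-0.01,0,-1]'; python3 tr.py 5 3 1;  python3 look.py 18; python3 dot.py 18 2>/dev/null
```

```text
time_s: 17.63
ee_pos: [471.1, 306.5, 96.2]
ee_rot: [-0.676, 0.737, -0.0, -0.001]
force: [-1.0, 0.1, -0.9]
width: 0.244
t 17.63 leg ins [-32.9  67.1] yaw -0.085 tipz 41.2 F [-1.   0.1 -0.9] defl/edge y [ 4.6 66. ]
turn [ 0.   -0.01  0.01]
[(np.float64(-0.12), np.float64(-0.04), np.float64(69.0))]
leg bottom pred [605.6 294.9  31.2]
red dot shift top,side [array([4.1, 0. ]), array([nan, nan])]
```

View pics/lside18.png

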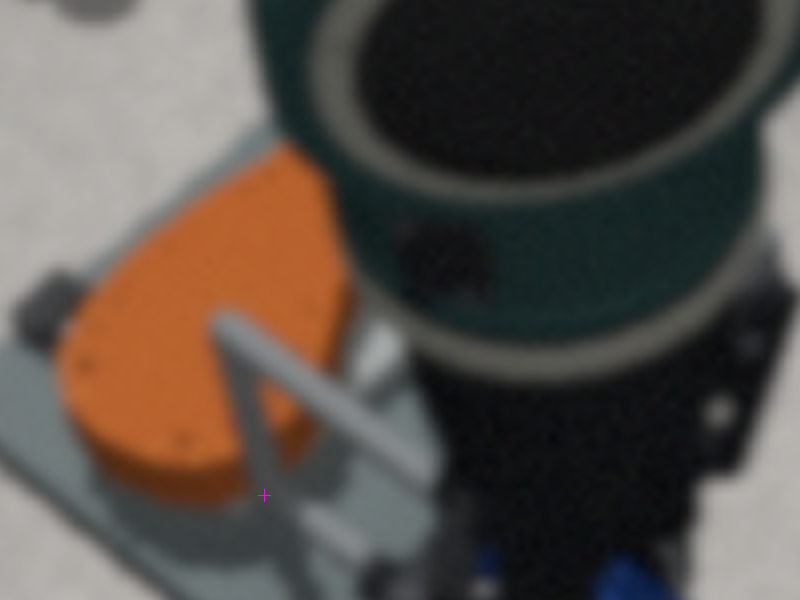

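```bash
python3 -m jog '[0,0,0,0,0.3,0,-1,0,0,0,0,0.5,0,-1,0,0,0,0,0.3,0,-1,0,0,0,0,0,-0.5,-1,0,0,0,0,0,-0.8,-1,0,0,0,0,0,-0.8,-1,0,0,0,0,0,-0.8,-1,0,0,0,0,0,-0.8,-1,0,0,0,0,0,-0.4,-1,0,0,0,0,0,0,-1]'; python3 go.py 444 0.6 200 0.02
```

```text
time_s: 18.57
ee_pos: [437.7, 309.0, 207.7]
ee_rot: [-0.678, 0.735, -0.001, -0.001]
force: [0.7, 0.2, -1.3]
width: 0.24
t 18.57 pos [437.7 309.  207.7] yaw -0.0819 F [ 0.68  0.23 -1.28] w 0.24
turn [-0.0, -0.02, -0.85] shift [12.27, -1.26, 0.33]
```

```bash
python3 -m jog '[0,0,-0.45,0.4,-0.1,0,-1,0,0,0,0.9,-0.05,0,-1,0,0,0,0.9,0,0,-1,0,0,0,0.9,0,0,-1,0,0,0,0.9,0,0,-1,0,0,0,0.9,0,0,-1,0,0,0,0.9,0,0,-1,0,0,0,0.9,0,0,-1,0,0,0,0.9,0,0,-1,0,0,0,0.9,0,0,-1,0,0,0,0.6,0,0,-1,0,0,0,0.3,0,0,-1,0,0,0,0,0,0,-1,0,0,0,0,0,0,-1]'; python3 go.py 444 0.6 200 0.02
```

```text
time_s: 19.73
ee_pos: [429.1, 62.8, 201.3]
ee_rot: [-0.699, 0.715, 0.001, -0.003]
force: [-0.1, 1.3, -0.4]
width: 0.243
t 19.73 pos [429.1  62.8 201.3] yaw -0.0235 F [-0.15  1.28 -0.43] w 0.243
turn [0.05, -0.02, -0.36] shift [2.47, -0.65, 0.05]
```

```bash
python3 -m jog '[0.05,-0.02,-0.36,0.5,-0.3,0,-1,0,0,0,0.7,-0.2,0,-1,0,0,0,0.6,-0.15,0,-1,0,0,0,0.3,0,0,-1,0,0,0,0.1,0,0,-1,0,0,0,0,0,0,-1,0,0,0,0,0,0,-1]'; python3 go.py 444 0.6 150 0.02
```

```text
time_s: 20.32
ee_pos: [446.4, 13.7, 200.2]
ee_rot: [0.718, -0.696, -0.001, -0.0]
force: [-0.1, 0.3, -1.4]
width: 0.242
t 20.32 pos [446.4  13.7 200.2] yaw 0.0313 F [-0.12  0.34 -1.39] w 0.242
turn [0.01, 0.01, 0.09] shift [0.52, 0.11, 2.01]
```

```bash
python3 -m jog '[0,0,0.09,0.5,0.1,0.3,-1,0,0,0,0,0,0.7,-1,0,0,0,0,0,0.7,-1,0,0,0,0,0,0.7,-1,0,0,0,0,0,0.3,-1,0,0,0,0,0,0,-1,0,0,0,0,0,0,-1]'; python3 go.py 444 0.6 118 0.02
```

```text
time_s: 20.9
ee_pos: [443.4, 3.0, 129.8]
ee_rot: [0.715, -0.699, -0.0, -0.001]
force: [0.1, -0.0, -0.8]
width: 0.245
t 20.9 pos [443.4   3.  129.8] yaw 0.023 F [ 0.11 -0.01 -0.79] w 0.245
turn [-0.0, 0.02, 0.03] shift [0.1, -0.02, 0.47]
```

```bash
python3 -m jog '[0,0.02,0.03,0.1,0,0.3,-1,0,0,0,0,0,0.1,-1,0,0,0,0,0,0,-1]'; python3 go.py 444 0.6 96.5 0.02
python3 - <<'E'
from h import *
I=[]
for n in("side","top"):
    p,d=snapshot(n);np.savez(f"{n}20.npz",p=p,d=d)
    x0,y0,x1,y1=(320,170,420,270) if n=="side" else (310,195,410,295)
    I.append(cv2.resize(p[y0:y1,x0:x1,::-1],None,fx=4,fy=4,interpolation=cv2.INTER_CUBIC))
cv2.imwrite("pics/b20.png",np.hstack(I))
E
```

```text
time_s: 21.15
ee_pos: [444.4, 0.4, 120.6]
ee_rot: [0.714, -0.7, 0.001, -0.001]
force: [0.5, 0.3, -0.7]
width: 0.243
t 21.15 pos [4.444e+02 4.000e-01 1.206e+02] yaw 0.0192 F [ 0.51  0.3  -0.73] w 0.243
turn [-0.03, -0.01, -0.01] shift [-0.01, 0.02, 0.96]
```

View pics/b20.png

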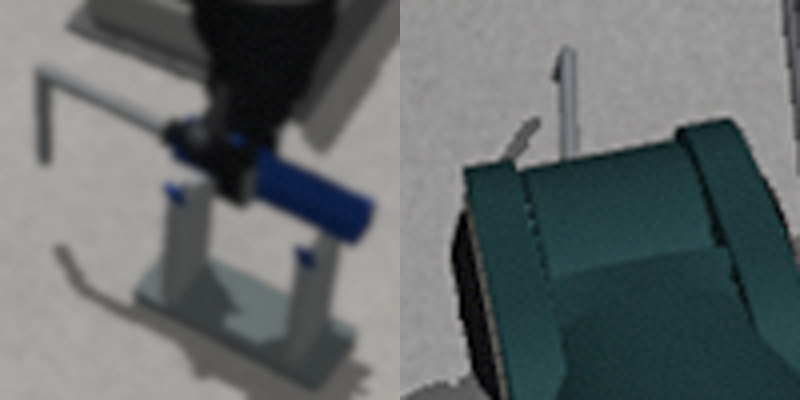

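```bash
python3 -m jog '[-0.03,0,0,0,0.02,0.2,-1,0,0,0,0,0.02,0.25,-1,0,0,0,0,0.02,0.2,-1,0,0,0,0,0.02,0.1,-1]'; python3 go.py 444 0.6 96.5 0.02
```

```text
time_s: 21.58
ee_pos: [443.2, 0.3, 101.6]
ee_rot: [0.714, -0.7, 0.001, -0.0]
force: [-0.7, 0.1, -2.0]
width: 0.24
t 21.58 pos [4.432e+02 3.000e-01 1.016e+02] yaw 0.019 F [-0.72  0.1  -2.01] w 0.24
turn [-0.01, -0.01, -0.01] shift [-0.01, -0.03, 0.2]
```

```bash
python3 -m jog '[0,0,0,0,0,0.1,-1,0,0,0,0,0,0.08,-1]'; python3 go.py 444 0.6 96.5 0.02; python3 -m jog '[0,0,0,0,0,0.06,-1,0,0,0,0,0,0.02,-1]'; python3 go.py 444 0.6 96.5 0.02
```

```text
time_s: 21.75
ee_pos: [442.7, 0.3, 96.0]
ee_rot: [0.714, -0.7, 0.001, 0.0]
force: [-1.4, -0.3, -1.1]
width: 0.244
t 21.75 pos [4.427e+02 3.000e-01 9.600e+01] yaw 0.0191 F [-1.36 -0.29 -1.13] w 0.244
turn [-0.01, -0.01, -0.01] shift [-0.01, -0.05, -0.02]
time_s: 21.92
ee_pos: [442.7, 0.4, 95.6]
ee_rot: [0.714, -0.7, 0.001, 0.001]
force: [-9.9, 0.0, 17.5]
width: 0.246
t 21.92 pos [4.427e+02 4.000e-01 9.560e+01] yaw 0.0192 F [-9.86  0.02 17.53] w 0.246
turn [-0.0, -0.02, -0.01] shift [-0.01, -0.05, -0.04]
```

```bash
python3 -m jog '[0,0,0,0,0,-0.02,-1,0,0,0,0,0,0,0.2,0,0,0,0,0,0,0.2,0,0,0,0,0,0,0.2,0,0,0,0,0,0,0.2,0,0,0,0,0,0,0.2,0,0,0,0,0,0,0.2]'; python3 -m jog '[0,0,0,0,0,0,0.2,0,0,0,0,0,-0.3,0.2,0,0,0,0,0,-0.6,0.2,0,0,0,0,0,-0.8,0.2,0,0,0,0,0,-0.8,0.2,0,0,0,0,0,-0.8,0.2,0,0,0,0,0,-0.8,0.2,0,0,0,0.3,0.5,-0.5,0.2,0,0,0,0.5,0.9,0,0.2,0,0,0,0.5,0.9,0,0.2,0,0,0,0.5,0.9,0,0.2,0,0,0,0.3,0.5,0,0.2,0,0,0,0,0,0,0.2]'
python3 - <<'E'
from h import *
for n in("side","top"):
    p,d=snapshot(n);np.savez(f"{n}21.npz",p=p,d=d);cv2.imwrite(f"pics/{n}21.png",p[:,:,::-1])
p=np.load("side21.npz")["p"];cv2.imwrite("pics/z21.png",cv2.resize(p[110:270,310:450,::-1],None,fx=3.7,fy=3.7,interpolation=cv2.INTER_CUBIC))
for n in("side","top"):
    a=np.load(f"{n}0.npz")["p"].astype(int);b=np.load(f"{n}21.npz")["p"].astype(int);df=(abs(a-b).max(2)>45).astype(np.uint8)*255
    cv2.imwrite(f"pics/diff{n}.png",df)
E
```

```text
time_s: 22.5
ee_pos: [443.2, 0.4, 96.3]
ee_rot: [0.714, -0.7, 0.001, 0.0]
force: [0.3, 0.3, -0.2]
width: 0.6
time_s: 23.58
ee_pos: [347.6, -53.7, 222.3]
ee_rot: [0.715, -0.699, 0.001, -0.001]
force: [0.4, 0.3, -0.0]
width: 0.596
```

View pics/side21.png

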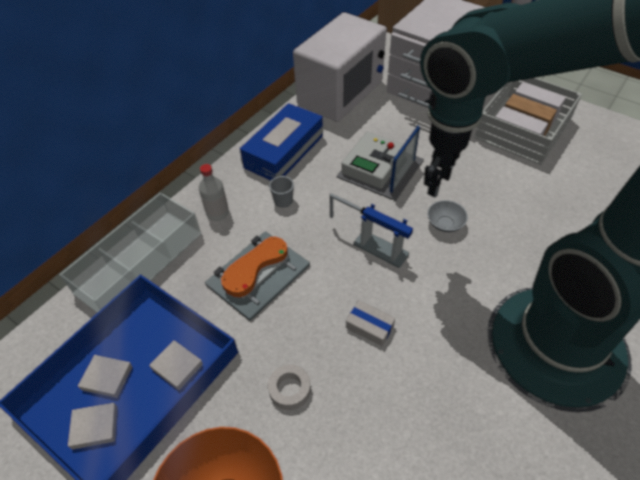

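View pics/top21.png

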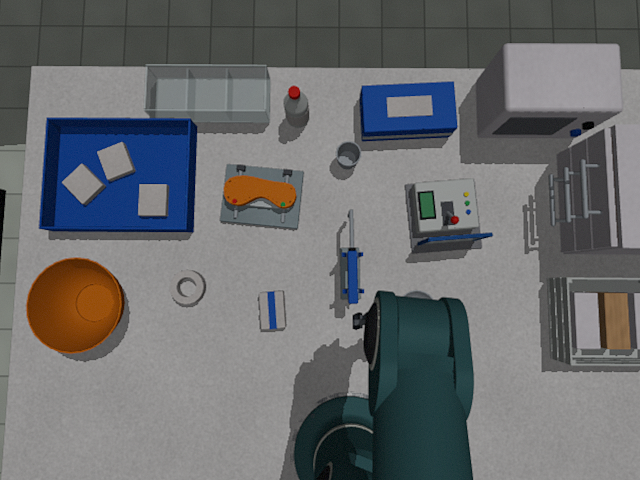

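View pics/z21.png

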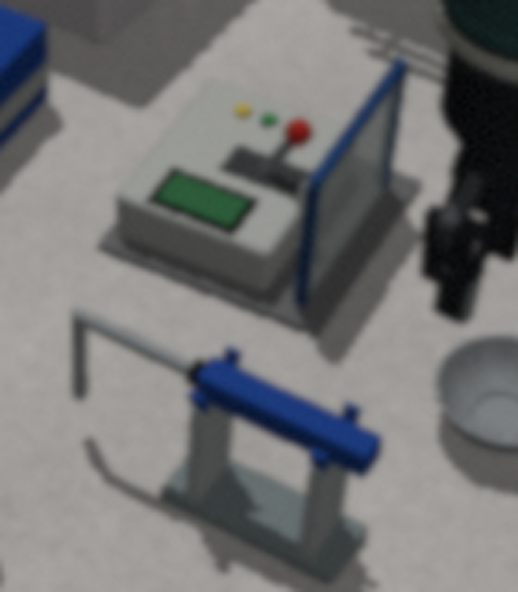

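View pics/diffside.png

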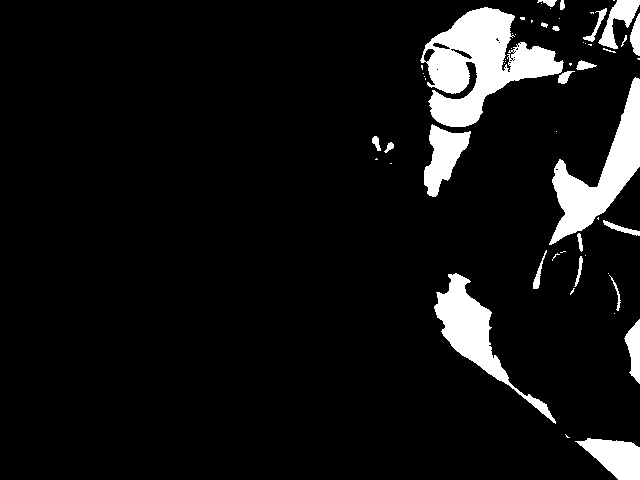

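Run:
```python
from h import *
for n,b0,b1 in(("top",(440,188,466,214),(442,207,468,233)),("side",(366,130,384,150),(381,135,401,156))):
    r=[]
    for k,b in(("0",b0),("21",b1)):
        p=np.load(f"{n}{k}.npz")["p"].astype(float);wt=np.clip(p[...,0]-np.maximum(p[...,1],p[...,2])-40,0,60)
        m=np.zeros_like(wt);m[b[1]:b[3],b[0]:b[2]]=1;wt*=m;v,u=np.mgrid[:480,:640]
        c=((u*wt).sum()/wt.sum(),(v*wt).sum()/wt.sum());r.append(w(n,*c,z=93))
    d=(r[1]-r[0])[:2];print(n,r[0].round(1),r[1].round(1),d.round(2),np.hypot(*d).round(2), "angle",0.45+np.arcsin(np.hypot(*d)/52-np.sin(.45)))
```

```text
top [ 608.3 -237.    93. ] [ 564.3 -240.4   93. ] [-43.95  -3.35] 44.08 angle 0.8753415473502837
side [ 607.9 -243.1   93. ] [ 563.5 -246.3   93. ] [-44.34  -3.23] 44.46 angle 0.8834989222149363
```

```bash
python3 -c "
from workcell import *
print(job_done(),state()['time_s'])"
```

```text
the job is handed in; nothing more can be done
the job is handed in; nothing more can be done
```

I hooked the toggle over, traced the insole edge from green to red, and put the probe back in its cradle. The job is handed in at about 24 s. One point is doubtful: on first touching the insole I pushed its sprung table close to its stop.

- **Toggle:** I reached over the screen and pulled until the force rose sharply to 34 N at the stop. The pictures put the angle at about 0.88 rad (stop 0.9), which agrees within the measuring error.
- **Trace:** The leg ran from just before the green mark (edge y about −63) to just past the red mark (about +66). At each stop along the way, the red dot's shift showed the table pushed in about 3.5 to 6 mm, so the leg was touching each time. The last stop rests on the top camera only, because the side view of the dot was blocked.
- **First touch (doubtful):** The first approach overshot, and my insole position was also about 3 mm off. I measured the table 12 mm in, and the first peak was probably about 14 mm of the 16 mm travel. I backed off to about 4.4 mm before tracing.
- **Probe and surroundings:** The probe is back in the cradle and released, and the gripper is withdrawn and clear of everything. Compared with the first side picture, only the toggle, the arm and its shadow differ. The top view looks the same, but there the arm partly hides the bowl.

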